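# Set up the pan-lid rack: pry up its cover, slide on the peg carriers and clamp them

## Task

Slip the blade of the palette knife under the lip of the rack's wooden cover, lever it up with the knife (not with the fingers) and swing it right over until it lies open, then lay the knife back flat on the serving board. Then slide every peg carrier that is there onto the dovetail rail from its open end, clamp knob on the lip side of the rail, pushed fully home so that the first one meets the end stop and each further one meets the one before it, and once it is on the rail turn each carrier's knob clockwise until it is tight. Do not disturb the spice jar or the fluted cup.

Things in the scene. Friction and masses are not known exactly. Their poses are not given: they have to be found in the camera images.
- rail: Pan-lid rack, fixed: wooden foot 270 x 130 x 8 mm with a dovetail rail 260 mm long along x. Origin on the worktop under the rail's middle; +x to the closed end, open end at x = -130 mm; -y is the cover's lip side, where the knobs must be. A seated carrier has y = 0, z = 18 mm and its x axis along the rail's; those home are at x = +90, then +10, then -70 mm.
- stop_face (a point): On the face of the wooden end stop (rail x = +130 mm; 56 mm wide, top at 47 mm), at the height of the rail's flat top, 34 mm. The dovetail widens from half width 14 mm at z = 22 mm to 19 mm at z = 32 mm; below it is a 24 mm wide web. The flanks begin at x = -105 mm; from there to the open end the flat top slopes down 4 mm as a lead-in.
- cover_hinge (a point): Middle of the cover's hinge line, rail y = +62 mm, z = 48 mm; the line runs along the rail's x. Two posts carry it at x = +-90 mm, up to z = 45 mm.
- cover (a joint): Angle of the wooden cover in rad: 0 shut over the rail (blocks it), 2.9 fully open behind the rack; above 2.2 counts as open. Cover 235 mm long, 118 mm from hinge to free edge, 4 mm thick (z = 46 to 50 mm when shut), 120 g. Hardly any friction: falls shut before upright (1.57), falls fully open by itself beyond it.
- cover_lip (a point): Middle of the lower edge of the 6 mm thick lip turned down at the cover's free edge; when shut at rail y = -53 mm, z = 36 mm. Moves with the cover. Below it stands a block (rail x = -25 to 25, y = -44 to -56 mm, top at z = 22 mm), leaving a 14 mm gap; behind the gap it is free up to the rail's flank at y = -19 mm.
- knife: Palette knife, 110 g: dark wooden handle 110 x 28 x 24 mm, stiff flat steel blade 3 mm thick, 26 mm wide, round tip 168 mm from the origin (solid to 155 mm). Origin under the middle of the handle; +x points to the tip, z up; blade at z = 6.5 to 9.5 mm. Grip it across the handle.
- board: Oak serving board 150 x 320 mm, 13 mm thick, fixed on the worktop. Origin under its middle; its neck points to -y (the full width runs from y = -90 to 160 mm). The knife lies on it at the start and belongs back on it, handle's middle over the board.
- carrier_0: Peg carrier, may be absent, 0.27 kg: aluminium slide 80 mm long (x), 64 mm wide (y), plate at z = 16 to 26 mm over two dovetail jaws (2.5 mm side clearance on the rail); wooden peg to grip across y (28 x 26 mm, centre x = -14, y = 0, z = 26 to 88 mm); ear with knob at -y, out to 70 mm. Origin under the jaws, mid-slide; +x leads onto the rail.
- knob_0 (a joint): Angle of carrier_0's clamp knob in rad: grows clockwise seen from above, 0 loose to 1.4 tight (stop; it then stands in line with the slide's x axis). 1.2 or more counts as tight. Friction about 0.06 N m.
- knob_0_grip (a point): Grip point of carrier_0's knob: a black bar 34 mm long, 14 mm wide, 24 mm high (from 14 mm below this point to 10 mm above it), its length along this point's x axis; upright axis through this point, at carrier x = 20 mm, y = -52 mm, z = 48 mm.
- carrier_1: Peg carrier, may be absent, 0.27 kg: aluminium slide 80 mm long (x), 64 mm wide (y), plate at z = 16 to 26 mm over two dovetail jaws (2.5 mm side clearance on the rail); wooden peg to grip across y (28 x 26 mm, centre x = -14, y = 0, z = 26 to 88 mm); ear with knob at -y, out to 70 mm. Origin under the jaws, mid-slide; +x leads onto the rail.
- knob_1 (a joint): Angle of carrier_1's clamp knob in rad: grows clockwise seen from above, 0 loose to 1.4 tight (stop; it then stands in line with the slide's x axis). 1.2 or more counts as tight. Friction about 0.06 N m.
- knob_1_grip (a point): Grip point of carrier_1's knob: a black bar 34 mm long, 14 mm wide, 24 mm high (from 14 mm below this point to 10 mm above it), its length along this point's x axis; upright axis through this point, at carrier x = 20 mm, y = -52 mm, z = 48 mm.
- carrier_2: Peg carrier, may be absent, 0.27 kg: aluminium slide 80 mm long (x), 64 mm wide (y), plate at z = 16 to 26 mm over two dovetail jaws (2.5 mm side clearance on the rail); wooden peg to grip across y (28 x 26 mm, centre x = -14, y = 0, z = 26 to 88 mm); ear with knob at -y, out to 70 mm. Origin under the jaws, mid-slide; +x leads onto the rail.
- knob_2 (a joint): Angle of carrier_2's clamp knob in rad: grows clockwise seen from above, 0 loose to 1.4 tight (stop; it then stands in line with the slide's x axis). 1.2 or more counts as tight. Friction about 0.06 N m.
- knob_2_grip (a point): Grip point of carrier_2's knob: a black bar 34 mm long, 14 mm wide, 24 mm high (from 14 mm below this point to 10 mm above it), its length along this point's x axis; upright axis through this point, at carrier x = 20 mm, y = -52 mm, z = 48 mm.
- jar: Spice jar with wooden lid, 57 mm wide, 89 mm high, bystander; origin under its middle.
- cup: Fluted white cup, 78 mm wide, 70 mm high, bystander; origin under its middle.

How it is judged:
On the way, in this order (a step that is already met when the one before it is completed fails the run):
1. the cover is being levered up by the palette knife (value of joint cover between 0.2 and 1.5 rad and contact force between knife and rail above 0.05 N), for 0.1 s.
2. the cover has been swung right over and lies open (value of joint cover above 2.2 rad), for 0.2 s.
3. the palette knife lies flat on the serving board again, released (x of knife in the frame of board between -0.075 and 0.075 m and y of knife in the frame of board between -0.12 and 0.16 m and z of knife in the frame of board between 0.006 and 0.022 m and angle between knife's own z axis and vertical below 0.15 rad and linear speed of knife below 0.02 m/s and contact force between the fingers and knife below 0.1 N), for 0.2 s.
At the end, for the whole second after the job is handed in: Cover open (over 2.2 rad); knife flat on the board, handle over it; each carrier present on the dovetail (7 mm sideways, 8 mm in height, 0.12 rad), knob on the lip side and at 1.2 rad or more, within 8 mm of the stop or of the carrier ahead; all at rest (value of joint cover above 2.2 rad and x of knife in the frame of board between -0.075 and 0.075 m and y of knife in the frame of board between -0.12 and 0.16 m and z of knife in the frame of board between 0.006 and 0.022 m and angle between knife's own z axis and vertical below 0.15 rad and linear speed of each of knife, carrier_0, carrier_1, carrier_2 below 0.02 m/s and x of each of carrier_0, carrier_1, carrier_2 in the frame of rail above -0.1 m and y of carrier_0 in the frame of rail between -0.007 and 0.007 m and z of carrier_0 in the frame of rail between 0.01 and 0.026 m and angle between the x axis of each of carrier_0, carrier_1, carrier_2 and the x axis of rail, either way round below 0.12 rad and y of each of knob_0_grip, knob_1_grip, knob_2_grip in the frame of rail below -0.03 m and (x of carrier_0 in the frame of rail above 0.082 m or x of carrier_1 in the frame of carrier_0 between 0.07 and 0.088 m or x of carrier_2 in the frame of carrier_0 between 0.07 and 0.088 m) and value of joint each of knob_0, knob_1, knob_2 above 1.2 rad and y of carrier_1 in the frame of rail between -0.007 and 0.007 m and z of carrier_1 in the frame of rail between 0.01 and 0.026 m and (x of carrier_1 in the frame of rail above 0.082 m or x of carrier_0 in the frame of carrier_1 between 0.07 and 0.088 m or x of carrier_2 in the frame of carrier_1 between 0.07 and 0.088 m) and y of carrier_2 in the frame of rail between -0.007 and 0.007 m and z of carrier_2 in the frame of rail between 0.01 and 0.026 m and (x of carrier_2 in the frame of rail above 0.082 m or x of carrier_0 in the frame of carrier_2 between 0.07 and 0.088 m or x of carrier_1 in the frame of carrier_2 between 0.07 and 0.088 m)); the robot touches nothing.
It fails at once if the fingers push on the rack or its cover while the cover is not yet up (value of joint cover below 1.2 rad and contact force between the fingers and rail above 2 N).
It fails at once if the spice jar or the fluted cup is moved by more than 4 cm (distance of any of jar, cup from where it was at the start of the episode above 0.04 m).
It fails at once if the knob of carrier_0 is tightened before the carrier is on the rail (value of joint knob_0 above 0.9 rad and (x of carrier_0 in the frame of rail below -0.16 m or y of carrier_0 in the frame of rail below -0.04 m or y of carrier_0 in the frame of rail above 0.04 m)).
It fails at once if the knob of carrier_1 is tightened before the carrier is on the rail (value of joint knob_1 above 0.9 rad and (x of carrier_1 in the frame of rail below -0.16 m or y of carrier_1 in the frame of rail below -0.04 m or y of carrier_1 in the frame of rail above 0.04 m)).
It fails at once if the knob of carrier_2 is tightened before the carrier is on the rail (value of joint knob_2 above 0.9 rad and (x of carrier_2 in the frame of rail below -0.16 m or y of carrier_2 in the frame of rail below -0.04 m or y of carrier_2 in the frame of rail above 0.04 m)).
Of carrier_0, carrier_1, carrier_2 only 2 to 3 are there at a start; the rules pass over those that are not, and their reading is None.
At some moment in a run one of carrier_0, carrier_1, carrier_2, knife may be knocked a few centimetres aside while the robot is not near it.
It also fails if it takes over 210 s, if anything falls off the work surface, if the arm or the gripper's body presses on something with over 40 N, if the wrist force passes 120 N, or if a joint passes its speed limit or range.

## Robot

A 7-joint arm with a two-finger parallel gripper is mounted at the origin on a cart in front of the work surface, level with it; the furniture and walls round the work are solid. World frame = base frame: x ahead of the robot, y to its left, z up, the work surface at z = 0. Lengths are in m, angles in rad, forces in N, time in s.
With the tool pointing down it reaches from about 0.4 to 0.875 m from the base axis. Payload 4.4 kg.
Tool frame: the origin (TCP) lies midway between the tips of the shut fingers; the grasp point (between the pads) lies 19 mm behind it; z points along the fingers, y is the line along which they close (so a half turn about z gives the same grasp; the last joint's range is limited). The gripper opens to 85 mm and grips with 20 to 120 N. Pads are 22 mm wide; open, the fingers measure 114 mm over their backs; the gripper's body (76 mm by 85 mm) begins 54 mm behind the grasp point. The pads swing forward as they close: fully open they stand 13 mm farther back than shut.
Start: joints at [1.258, 0.628, 0.038, 1.517, -0.027, 0.996, -0.02], TCP at [0.159, -0.63, 0.231] pointing down, gripper open.
Joint ranges: [-3.06, 3.06], [-0.37, 2.12], [-1.25, 1.32], [0.18, 2.47], [-1.1, 4.24], [0.23, 1.98], [-2.94, 2.94]. Speed limits (rad/s): [2.57, 2.57, 3.14, 3.14, 3.14, 3.14, 3.14].

## Interface

Orientations are given as a unit quaternion [x, y, z, w].
In Python, from rig import r gives the robot as it stands.
- The arm moves only by the tool jog_arm, called after "Call:" in YAML: its name, and indented under it one key for each argument. Schema: {"type":"object","properties":{"steps":{"type":"string"},"only":{"type":"string"},"quiet":{"type":"boolean"},"lines":{"type":"string"}},"required":["steps"],"additionalProperties":false}. steps is a string of 1 to 8 rows, parted by semicolons, with the numbers parted by commas; each row has 7 numbers: dx, dy, dz in units of 5 mm, then a rotation vector rx, ry, rz in units of 0.1 rad, then the opening from 0.0 (shut) to 1.0 (fully open); each row is the pose to reach, as a shift and turn from the pose commanded when the call began, along the tool's axes at that moment; what a row does not reach only later rows make up. A row lasts 1/10 s, in which the tool goes at most 0.05 m and 0.15 rad, less where a joint would pass 70% of its speed; a pose out of reach is approached as far as the arm can. The fingers move at their own pace and stop on an object; the grip force is fixed at half the most. Time passes only in rows, so rows that do not move let the fingers close. The tool returns the time, the measured TCP pose, the force, the opening and the grip force at its end. only (a regular expression) keeps the lines of the reply that match it, lines (a string "A,B") keeps lines A to B, and quiet returns only ok. Input that does not fit is refused with a message, and nothing moves.
- r.read_state(): the state, without advancing time (a new reading comes with each control period).
- r.snapshot(name): name is "side" or "top" or "wrist"; returns the picture (480x640x3 uint8, red, green, blue); there is no depth.
- r.camera_params(name): a dict with "intrinsics" (3x3 intrinsics, pixels), "extrinsics" (4x4, takes a point from camera to world coordinates). Camera axes: x right, y up, looking along -z (the intrinsics and any distortion apply to the point x, -y, -z); pixel columns grow to the right and rows downward; lengths in m; the calibration is good to about 2 mm. The wrist camera is an equidistant fisheye: a pixel r from the principal point sees the ray r / f radians off the axis. A picture is of the moment at which its call begins: read the wrist's pose just before it. camera_params takes no time and is no camera call; for the wrist camera it gives the pose at the moment of the call.
- r.sign_off(): hands the job in; it is judged then, once.
The state is a dict: "clock": time; "joints": joint angles; "joint_velocities": joint speeds; "joint_efforts": joint torques, N m; "tool_pos": TCP position; "ee_rot": TCP orientation; "wrist_force": force on the tool from outside, world axes, zero at the start; "ft_torque": the same for the moment, N m; "opening": opening from 0.0 (shut) to 1.0 (fully open); "grasp_force": force on a finger pad.
Only numpy, scipy, OpenCV 4.12 (cv2) and the standard library are available. Lean on these libraries where they do the work, as an engineer would, in place of code of your own. Each camera call takes 0.05 s, during which the arm holds its last target. There are 200 camera calls.

## Working session

There is one attempt and no reset: what is moved stays moved. The work goes in short steps, Python scripts to look and compute and a tool call to move; the robot and the scene stay as the last step left them, time stands still between calls to the robot, and variables do not carry over. Pictures are saved under pics/ and viewed, at most 14 in all, crops included, and the job is handed in when it is done.

```bash
ls; mkdir -p pics
```

Run:
```python
from rig import r
import cv2
for n in("side","top","wrist"):
    c=r.camera_params(n);print(n,c["intrinsics"],c["extrinsics"],[k for k in c])
    cv2.imwrite(f"pics/{n}0.png",r.snapshot(n)[:,:,::-1])
s=r.read_state();print(s)
```

```text
pics
rig.py
side [[528.91391342   0.         316.53572929]
 [  0.         528.91391342 230.29255531]
 [  0.           0.           1.        ]] [[-0.82723111  0.32729975 -0.4566876   0.01577946]
 [-0.56172664 -0.49959655  0.65944406  0.78794079]
 [-0.01232367  0.80204623  0.5971348   0.78632928]
 [ 0.          0.          0.          1.        ]] ['intrinsics', 'extrinsics']
top [[554.02833311   0.         319.94406333]
 [  0.         554.02833311 243.34817214]
 [  0.           0.           1.        ]] [[ 2.17865979e-02  9.86488683e-01 -1.62374326e-01  3.33244676e-01]
 [-9.99762127e-01  2.13322257e-02 -4.54145821e-03 -4.64926042e-03]
 [-1.01629137e-03  1.62434644e-01  9.86718781e-01  1.32718675e+00]
 [ 0.00000000e+00  0.00000000e+00  0.00000000e+00  1.00000000e+00]] ['intrinsics', 'extrinsics']
wrist [[371.64829954   0.         317.37299239]
 [  0.         371.64829954 239.05744805]
 [  0.           0.           1.        ]] [[ 0.24401506  0.9219394   0.30080625  0.23571272]
 [-0.96976985  0.23254195  0.07396409 -0.
[... 175 characters left out ...]
 1.25814405,  0.629107  ,  0.03847231,  1.51813931, -0.02702383,
        0.99626642, -0.02001769]), 'joint_velocities': array([-0.00076701, -0.00214248,  0.00188936, -0.00222392, -0.00085806,
       -0.00091126, -0.00247653]), 'joint_efforts': array([ 1.86884026e-03, -5.63801873e+01,  1.22798190e+00, -1.93652648e+01,
        1.11863518e-02,  7.37925904e-03, -9.21186967e-07]), 'tool_pos': array([ 0.15874194, -0.62984252,  0.23061771]), 'ee_rot': array([ 9.92395495e-01,  1.23088144e-01, -8.56409950e-05, -6.95672644e-04]), 'wrist_force': array([-0.20129276, -0.19226031, -0.36584479]), 'ft_torque': array([ 0.05626714, -0.01616408, -0.01445884]), 'grasp_force': 0.0, 'opening': 1.0005994794325284}
```
View pics/top0.png

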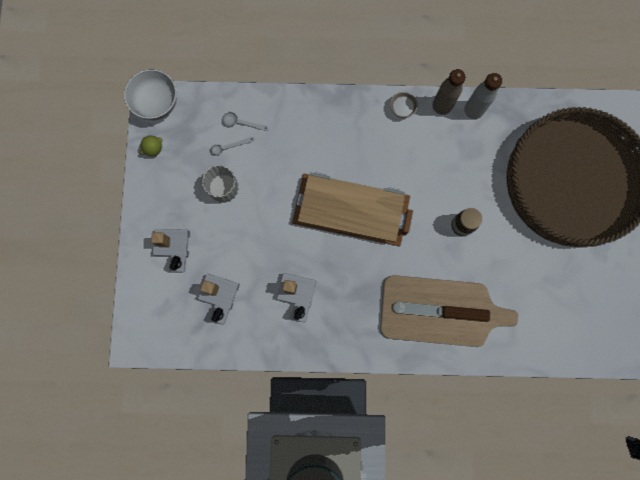

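View pics/side0.png

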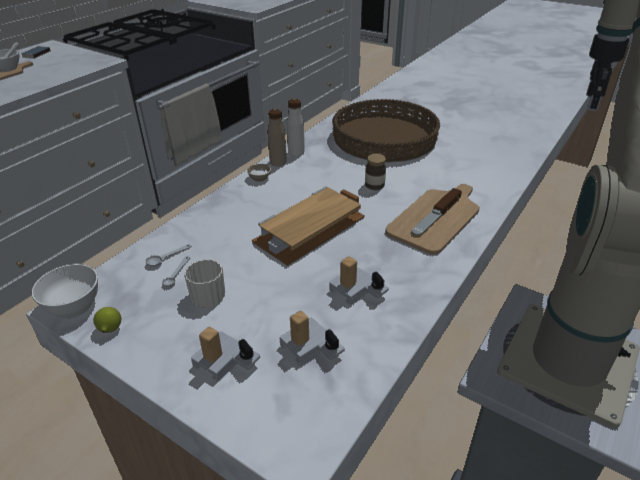

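The top view shows the rack at (350,208) with its end stop on the right at (407,222), so rail +x ≈ world -y and the lip faces the robot. The board and knife are at (440,312). All three carriers are present, with pegs at (160,240), (209,287) and (290,287). The cup is at (219,184) and the jar at (467,222).

Create h.py:
```python
import numpy as np, cv2
from scipy.spatial.transform import Rotation as R
from scipy.optimize import least_squares
from rig import r
def cam(n): return r.camera_params(n)
def ray(c,px,fish=False):
    K,E=c["intrinsics"],c["extrinsics"]
    u=(px[0]-K[0,2])/K[0,0]; v=(px[1]-K[1,2])/K[1,1]
    if fish:
        t=np.hypot(u,v); s=np.sin(t)/max(t,1e-9); d=np.array([u*s,-v*s,-np.cos(t)])
    else: d=np.array([u,-v,-1.])
    d=E[:3,:3]@d; return E[:3,3],d/np.linalg.norm(d)
def proj(c,P,fish=False):
    K,E=c["intrinsics"],c["extrinsics"]
    p=(np.atleast_2d(P)-E[:3,3])@E[:3,:3]; x,y,z=p[:,0],-p[:,1],-p[:,2]
    if fish:
        rr=np.hypot(x,y); t=np.arctan2(rr,z); x,y=x/rr*t,y/rr*t
    else: x,y=x/z,y/z
    return np.c_[K[0,0]*x+K[0,2],K[1,1]*y+K[1,2]]
def tri(rays):
    A=np.zeros((3,3));b=np.zeros(3)
    for o,d in rays:
        M=np.eye(3)-np.outer(d,d);A+=M;b+=M@o
    X=np.linalg.solve(A,b); return X,[float(np.linalg.norm((np.eye(3)-np.outer(d,d))@(X-o))) for o,d in rays]
def plane(ra,z): o,d=ra; return o+d*(z-o[2])/d[2]
def fit(obs,g=(0.5,0,0,0),freez=False):
    """obs: list of (cam,fish,localpt,pixel); solve x,y,z,yaw of an upright object"""
    def f(q):
        Rm=R.from_euler('z',q[3]).as_matrix()
        e=[proj(c,Rm@np.array(l)+np.r_[q[:2],q[2] if freez else 0],fi)[0]-p for c,fi,l,p in obs]
        return np.concatenate(e)
    s=least_squares(f,g,loss='soft_l1'); return s.x,np.abs(f(s.x)).reshape(-1,2).round(1)
def tool(state=None):
    s=state or r.read_state(); return np.array(s["tool_pos"]),R.from_quat(s["ee_rot"])
def delta(pos,rot=None):
    """shift and rotvec in tool axes to reach world pos/rot"""
    p,q=tool(); d=q.inv().apply(np.array(pos)-p)
    w=(q.inv()*rot).as_rotvec() if rot is not None else np.zeros(3)
    return d.round(4),w.round(4)
def crop(n,box,k,name,img=None):
    im=r.snapshot(n) if img is None else img
    x0,y0,x1,y1=box; c=cv2.resize(im[y0:y1,x0:x1,::-1],None,fx=k,fy=k,interpolation=cv2.INTER_CUBIC)
    c=cv2.convertScaleAbs(c,alpha=1.6)
    for X in range((x0//20+1)*20,x1,20): cv2.line(c,(int((X-x0)*k),0),(int((X-x0)*k),6),(0,0,255),1);cv2.putText(c,str(X),(int((X-x0)*k)-10,16),0,.35,(0,0,255))
    for Y in range((y0//20+1)*20,y1,20): cv2.line(c,(0,int((Y-y0)*k)),(6,int((Y-y0)*k)),(0,0,255),1);cv2.putText(c,str(Y),(8,int((Y-y0)*k)+4),0,.35,(0,0,255))
    cv2.imwrite("pics/"+name,c)
```

Run:
```python
from h import *
t=cv2.imread("pics/top0.png")[:,:,::-1];s=cv2.imread("pics/side0.png")[:,:,::-1]
crop("top",(285,165,525,355),3.1,"topA.png",t)
crop("side",(240,170,490,270),3.2,"sideA.png",s)
```

```text
(no output)
```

View pics/topA.png

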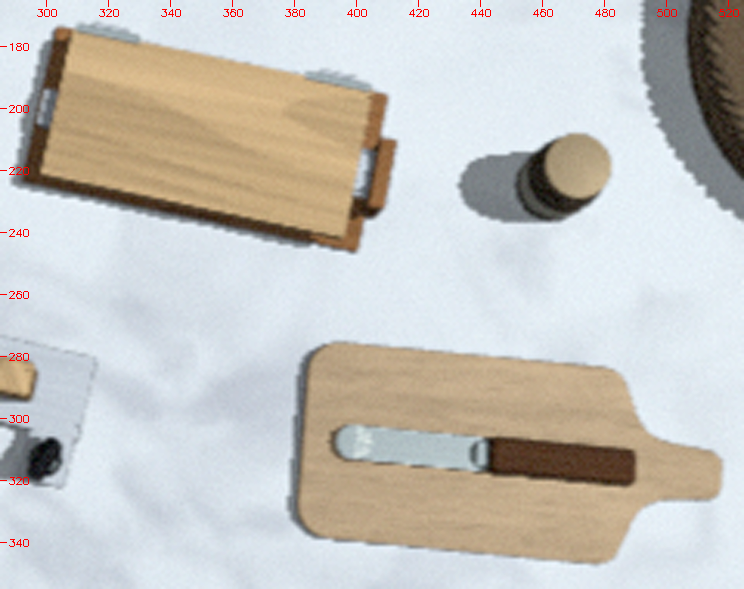

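View pics/sideA.png

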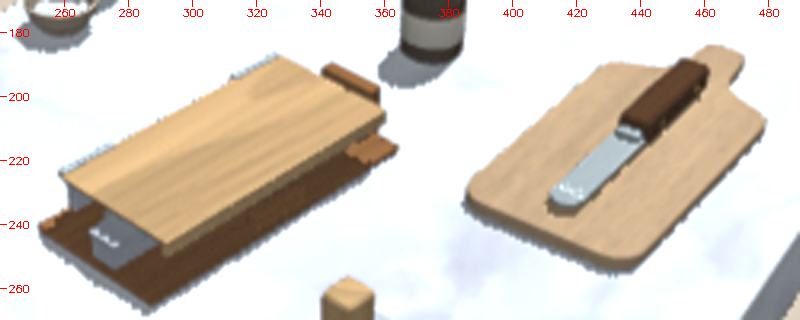

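The crops give readable corners. In the top view the cover's corners are at (308.5,175.3), (405.6,194.0), (396.9,242.4) and (297.9,222.1), the knife tip is at (392.7,307.3), and the handle runs from (443,306) to (489,321). The side view shows the same parts.

Run:
```python
from h import *
T,S=cam("top"),cam("side")
m=lambda *a:np.array(a)/1000
rail=[(m(-117.5,62,50),(308.5,175.3),(258.75,224.4)),(m(117.5,62,50),(405.6,194.0),(326.6,187.2)),(m(117.5,-56,50),(396.9,242.4),(360.3,205.6)),(m(-117.5,-56,50),(297.9,222.1),(290.9,246.25))]
kn=[(m(55,-14,24),(443.1,306),(434.4,206.9)),(m(-55,-14,24),(489.8,309.5),(455,188)),(m(-55,14,24),(488.9,321.5),(461.25,191.9)),(m(55,14,24),(442.1,317.3),(444.7,210.6)),(m(168,0,9),(392.7,307.3),(416.6,234))]
for n,L,g in(("rail",rail,(.6,-.05,0,-1.6)),("knife",kn,(.4,-.3,0.013,1.6))):
    o=[(T,False,l,p) for l,p,q in L]+[(S,False,l,q) for l,p,q in L]
    q,e=fit(o,g,True);print(n,q.round(4),e.tolist())
    for l,p,s in L: X,d=tri([ray(T,p),ray(S,s)]);print("  ",l,X.round(4),np.round(d,4))
b=[plane(ray(T,p),.013) for p in((382.7,307.3),(517.6,317.6))];print("board",b,(b[0]+b[1])/2)
print("jar/cup",[plane(ray(T,p),z) for p,z in(((471,218.5),.089),((219,182),.07))])
```

```text
rail [ 0.6266 -0.0725 -0.0024 -1.7575] [[0.3, 0.6], [0.0, 0.5], [0.5, 0.1], [0.4, 0.0], [1.0, 0.7], [0.1, 0.1], [0.1, 1.2], [0.7, 0.3]]
   [-0.1175  0.062   0.05  ] [0.7064 0.0318 0.051 ] [0.0006 0.0006]
   [0.1175 0.062  0.05  ] [ 0.6665 -0.2     0.0468] [0.0007 0.0007]
   [ 0.1175 -0.056   0.05  ] [ 0.5509 -0.1795  0.0425] [0.0001 0.0001]
   [-0.1175 -0.056   0.05  ] [0.5937 0.0545 0.0488] [0.0006 0.0006]
knife [ 0.3869 -0.3415  0.0085  1.5105] [[0.3, 0.3], [0.4, 0.7], [0.9, 0.8], [0.2, 1.1], [0.4, 1.3], [2.3, 0.3], [3.4, 0.0], [0.2, 0.5], [2.5, 0.2], [2.3, 1.0]]
   [ 0.055 -0.014  0.024] [ 0.4021 -0.2894  0.0318] [0.0031 0.0031]
   [-0.055 -0.014  0.024] [ 0.3942 -0.3978  0.0338] [0.0052 0.0052]
   [-0.055  0.014  0.024] [ 0.3706 -0.3943  0.0313] [0.0011 0.0011]
   [0.055 0.014 0.024] [ 0.3747 -0.287   0.0322] [0.0043 0.0043]
   [0.168 0.    0.009] [ 0.3961 -0.1739  0.0216] [0.0041 0.0041]
board [array([ 0.39985833, -0.149931  ,  0.013     ]), array([ 0.38266231, -0.46708471,  0.013     ])] [ 0.39126032 -0.30850785  0.013     ]
jar/cup [array([ 0.60188223, -0.34220173,  0.089     ]), array([0.68064463, 0.24075367, 0.07      ])]
```

Add to h.py:
```python
def down(psi): return R.from_euler('z',psi)*R.from_euler('x',np.pi)
```

Run:
```python
from h import *
print(delta((.385,-.345,.2),down(1.51)))
```

```text
(array([ 0.289 , -0.2209,  0.0309]), array([-1.2000e-03, -9.0000e-04, -1.2632e+00]))
```

The manual's scale: shifts go in units of 5 mm and turns go in units of 0.1 rad. Converting my numbers, 0.031 m is 6.2, 0.289 m is 57.8, -1.15 rad is -11.5.

Call:
jog_arm:
  steps: "57.8,-44.2,6.2,0,0,-11.5,1;57.8,-44.2,6.2,0,0,-11.5,1;57.8,-44.2,6.2,0,0,-11.5,1;57.8,-44.2,6.2,0,0,-11.5,1;57.8,-44.2,6.2,0,0,-11.5,1;57.8,-44.2,6.2,0,0,-11.5,1;57.8,-44.2,6.2,0,0,-11.5,1;57.8,-44.2,6.2,0,0,-11.5,1"

```text
clock: 0.95
tool_pos: [0.3888, -0.3397, 0.2002]
ee_rot: [0.762, 0.648, 0.002, -0.001]
wrist_force: [-0.5, 0.2, 0.1]
opening: 0.999
grasp_force: 0.0
```

Call:
jog_arm:
  steps: "0,0,0,0,0,-1.1,1;0,0,0,0,0,-1.1,1;0,0,0,0,0,-1.1,1"

```text
clock: 1.25
tool_pos: [0.3846, -0.3458, 0.2002]
ee_rot: [0.731, 0.683, -0.0, -0.0]
wrist_force: [0.8, -0.5, -0.3]
opening: 1.002
grasp_force: 0.0
```

Run:
```python
from h import *
print(r.read_state()["joints"].round(2))
c=cam("wrist");np.savez("w1.npz",**c)
im=r.snapshot("wrist");cv2.imwrite("pics/w1.png",cv2.convertScaleAbs(im[:,:,::-1],alpha=1.5))
P=R.from_euler('z',1.5105).apply(np.array([[55,-14,24],[-55,-14,24],[-55,14,24],[55,14,24],[168,0,9]])/1000)+[.387,-.3415,.013]
print(proj(c,P,True).round(0).tolist())
```

```text
[ 0.9   0.5  -0.32  1.91  0.22  0.77  0.39]
[[337.0, 148.0], [336.0, 273.0], [305.0, 273.0], [303.0, 148.0], [319.0, 18.0]]
```

View pics/w1.png

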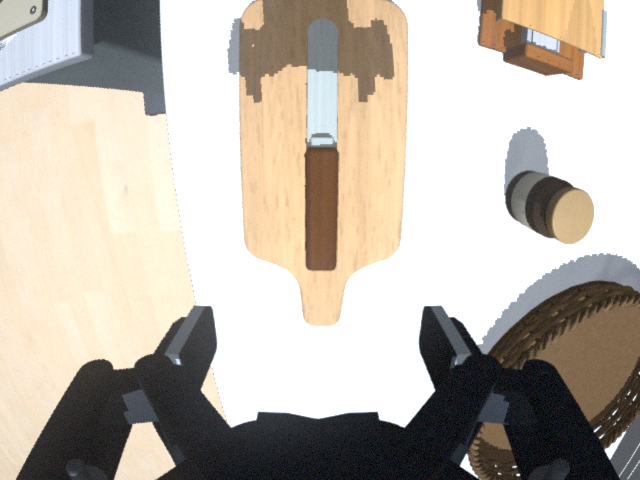

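The wrist view shows the knife handle corners at (338,149), (336,270), (305,269) and (307,149) and the tip at (322,17). This is within a few pixels of the prediction from the fixed views.

Run:
```python
from h import *
c=dict(np.load("w1.npz"));T=cam("top")
m=lambda *a:np.array(a)/1000
L=[(m(55,-14,24),(338,149),(443.1,306)),(m(-55,-14,24),(336,270),(489.8,309.5)),(m(-55,14,24),(305,269),(488.9,321.5)),(m(55,14,24),(307,149),(442.1,317.3)),(m(168,0,9),(322,17),(392.7,307.3))]
o=[(c,True,l,p) for l,p,q in L];q,e=fit(o+[(T,False,l,q) for l,p,q in L],(.39,-.34,.013,1.5),True);print(q.round(4),e.tolist())
print(delta((q[0],q[1],.016),down(q[3])))
```

```text
[ 0.388  -0.3417  0.0054  1.4981] [[0.6, 1.4], [0.2, 0.1], [0.4, 0.9], [2.0, 1.7], [0.3, 3.5], [0.4, 0.4], [0.1, 0.6], [0.5, 0.7], [0.1, 0.4], [0.4, 0.0]]
(array([0.0046, 0.0033, 0.1842]), array([-0.0004,  0.0002,  0.005 ]))
```

In the tool's units: 0.182 m is 36.4, 0.17 m is 34, 0.01 rad is 0.1.

Call:
jog_arm:
  steps: "1,0.6,10,0,0,0.1,1;1,0.6,20,0,0,0.1,1;1,0.6,28,0,0,0.1,1;1,0.6,34,0,0,0.1,1;1,0.6,36.4,0,0,0.1,1;1,0.6,36.4,0,0,0.1,1"

```text
clock: 1.9
tool_pos: [0.3874, -0.3404, 0.0171]
ee_rot: [0.733, 0.68, -0.0, -0.001]
wrist_force: [0.2, -0.5, -0.4]
opening: 1.004
grasp_force: 0.0
```

Call:
jog_arm:
  steps: "0,0,0,0,0,0,0;0,0,0,0,0,0,0;0,0,0,0,0,0,0;0,0,0,0,0,0,0;0,0,0,0,0,0,0;0,0,0,0,0,0,0;0,0,0,0,0,0,0;0,0,0,0,0,0,0"

```text
clock: 2.7
tool_pos: [0.3889, -0.3412, 0.0196]
ee_rot: [0.733, 0.68, 0.0, 0.001]
wrist_force: [-0.4, 0.5, 7.8]
opening: 0.314
grasp_force: 60.5
```

Add to h.py:
```python
RAIL=[.6266,-.0725,-1.7575]
def rw(x,y,z=0,q=None):
    q=q or RAIL; c,s=np.cos(q[2]),np.sin(q[2]); return np.array([q[0]+c*x-s*y,q[1]+s*x+c*y,z])
def wr(p,q=None):
    q=q or RAIL; c,s=np.cos(q[2]),np.sin(q[2]); dx,dy=p[0]-q[0],p[1]-q[1]; return np.array([c*dx+s*dy,-s*dx+c*dy,p[2]])
```

```text
(no output)
```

Call:
jog_arm:
  steps: "0,0,-10,0,0,0,0;0,0,-20,0,0,0,0;0,0,-28,0,0,0,0;0,0,-28,0,0,0,0"

```text
clock: 3.1
tool_pos: [0.3914, -0.3428, 0.1637]
ee_rot: [0.733, 0.68, 0.001, 0.005]
wrist_force: [0.2, -0.4, -0.9]
opening: 0.312
grasp_force: 59.8
```

Run:
```python
from h import *
print(delta(rw(.045,-.228,.15),down(RAIL[2]+np.pi/2)))
```

```text
(array([ 0.268 , -0.0173,  0.0119]), array([ 0.0121, -0.0029,  1.683 ]))
```

In the tool's units: 0.268 m is 53.6, 0.25 m is 50, 1.15 rad is 11.5.

Call:
jog_arm:
  steps: "10,-0.6,0,0,0,1.5,0;20,-1.2,0,0,0,3,0;30,-2,0,0,0,4.5,0;40,-2.6,0,0,0,6,0;50,-3.4,0,0,0,7.5,0;53.6,-3.4,0,0,0,9,0;53.6,-3.4,0,0,0,10.5,0;53.6,-3.4,0,0,0,11.5,0"

```text
clock: 3.9
tool_pos: [0.3909, -0.0709, 0.1581]
ee_rot: [0.985, 0.171, -0.0, -0.0]
wrist_force: [0.3, -0.2, -0.4]
opening: 0.314
grasp_force: 59.7
```

Call:
jog_arm:
  steps: "0,0,0,0,0,1.5,0;0,0,0,0,0,3,0;0,0,0,0,0,4.5,0;0,0,0,0,0,5.33,0;0,0,0,0,0,5.33,0;0,0,0,0,0,5.33,0"

```text
clock: 4.5
tool_pos: [0.3909, -0.072, 0.1581]
ee_rot: [0.996, -0.092, -0.0, 0.0]
wrist_force: [-0.0, -0.1, -1.2]
opening: 0.308
grasp_force: 59.7
```

Run:
```python
from h import *
print(r.read_state()["joints"].round(2), wr(tool()[0]).round(4))
print(delta(rw(.045,-.228,.024),down(RAIL[2]+np.pi/2)))
```

```text
[-0.05  0.42  0.22  2.26 -0.19  0.47 -1.43] [ 0.0432 -0.2317  0.1581]
(array([0.0037, 0.0018, 0.1341]), array([0.0002, 0.0005, 0.0028]))
```

Call:
jog_arm:
  steps: "0.4,0.4,10,0,0,0,0;0.4,0.4,18,0,0,0,0;0.4,0.4,24,0,0,0,0;0.4,0.4,26.8,0,0,0,0;0.4,0.4,26.8,0,0,0,0;0.4,0.4,26.8,0,0,0,0"

```text
clock: 5.1
tool_pos: [0.3959, -0.0753, 0.028]
ee_rot: [0.996, -0.091, -0.007, 0.0]
wrist_force: [0.1, 0.5, -0.5]
opening: 0.311
grasp_force: 59.9
```

Run:
```python
from h import *
print(r.read_state()["joints"].round(2), wr(tool()[0]).round(4))
c=cam("wrist");np.savez("w2.npz",**c)
im=r.snapshot("wrist");s=r.snapshot("side")
a=cv2.convertScaleAbs(im[0:300,100:540,::-1],alpha=1.4);b=cv2.resize(cv2.convertScaleAbs(s[170:290,240:480,::-1],alpha=1.6),None,fx=2.5,fy=2.5)
cv2.imwrite("pics/w2.png",np.vstack([cv2.copyMakeBorder(a,0,0,0,160,0),b]))
p,q=tool()
print("tip",proj(c,p+q.apply([.168,0,-.0014]),True).round(0),"lip",proj(c,[rw(x,-.056,.05) for x in(-.1175,0.045,.1175)],True).round(0).tolist())
```

```text
[-0.09  0.75  0.31  2.33 -1.1   0.23 -0.52] [ 0.0456 -0.2261  0.028 ]
tip [[323. -93.]] lip [[-32.0, -28.0], [322.0, -123.0], [518.0, -92.0]]
```

View pics/w2.png

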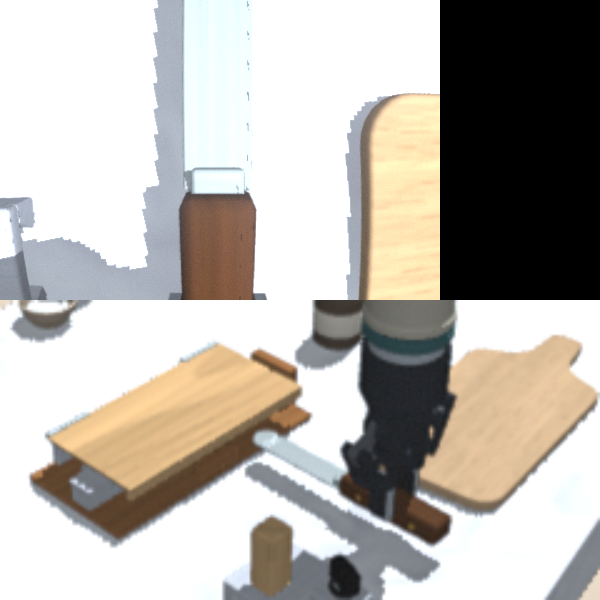

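The wrist picture shows the knife held square in the fingers. The side picture shows the blade tip just in front of the lip on its stop-end half, level with the gap. Inserting now.

In the tool's units: 0.036 m is 7.2, 0.03 m is 6.

Call:
jog_arm:
  steps: "2,0,0.4,0,0,0,0;4,0,0.6,0,0,0,0;6,0,0.6,0,0,0,0;7.2,0,0.6,0,0,0,0;7.2,0,0.6,0,0,0,0"

```text
clock: 5.7
tool_pos: [0.4342, -0.0822, 0.0265]
ee_rot: [0.996, -0.093, -0.004, -0.0]
wrist_force: [0.6, 0.7, -1.8]
opening: 0.31
grasp_force: 60.0
```

Run:
```python
from h import *
print(r.read_state()["joints"].round(2), wr(tool()[0]).round(4),tool()[1].as_matrix()[:,0].round(3))
s=r.snapshot("side");crop("side",(240,170,440,290),4,"s3.png",s)
```

```text
[-0.15  0.78  0.41  2.23 -1.02  0.34 -0.61] [ 0.0452 -0.1872  0.0265] [ 0.983 -0.185 -0.008]
```

View pics/s3.png

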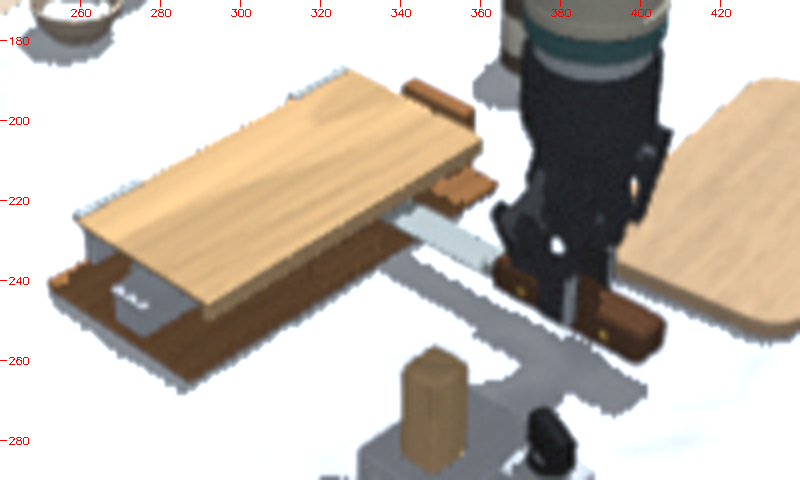

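The blade is under the lip on the stop-end half. In the side view it enters beneath the cover edge at about (341,222). Levering up.

In the tool's units: -0.02 m is -4, -0.074 m is -14.8.

Call:
jog_arm:
  steps: "-0.2,0,-2,0,0,0,0;-0.4,0,-4,0,0,0,0;-0.6,0,-6,0,0,0,0;-0.6,0,-8.2,0,0,0,0;-0.2,0,-10,0,0,0,0;0.4,0,-12.4,0,0,0,0;0.8,0,-14.8,0,0,0,0;0.8,0,-14.8,0,0,0,0"

```text
clock: 6.55
tool_pos: [0.4375, -0.0828, 0.1011]
ee_rot: [0.996, -0.093, -0.004, -0.0]
wrist_force: [0.4, -0.2, -1.1]
opening: 0.308
grasp_force: 59.9
```

Run:
```python
from h import *
print(r.read_state()["joints"].round(2), wr(tool()[0]).round(4),tool()[1].as_matrix()[:,0].round(3))
s=r.snapshot("side");crop("side",(240,110,440,260),4,"s4.png",s)
```

```text
[-0.31  0.67  0.65  2.19 -0.82  0.54 -0.78] [ 0.0452 -0.1839  0.1011] [ 0.983 -0.185 -0.008]
```

View pics/s4.png

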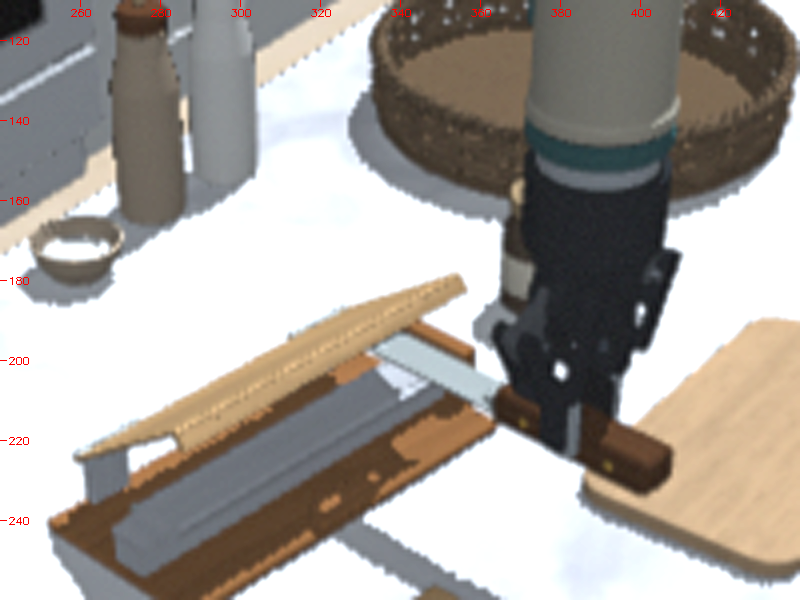

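The cover is up on the blade at about 0.6 rad, with the blade entering under the lip near (335,196) in the side view. I'll go on along the arc.

In the tool's units: 0.108 m is 21.6, 0.094 m is 18.8.

Call:
jog_arm:
  steps: "2,0,-2.6,0,0,0,0;4,0,-5,0,0,0,0;7,0,-6.6,0,0,0,0;10,0,-8.4,0,0,0,0;13,0,-8.4,0,0,0,0;16,0,-8,0,0,0,0;18.8,0,-7.6,0,0,0,0;21.6,0,-7.2,0,0,0,0"

```text
clock: 7.4
tool_pos: [0.5432, -0.1025, 0.134]
ee_rot: [0.996, -0.093, -0.006, -0.001]
wrist_force: [0.5, 0.5, -1.0]
opening: 0.317
grasp_force: 60.0
```

Call:
jog_arm:
  steps: "2.4,0,0,0,0,0,0;4,0,0,0,0,0,0;4,0,0,0,0,0,0;4,0,0,0,0,0,0;4,0,0,0,0,0,0"

```text
clock: 7.9
tool_pos: [0.5624, -0.1064, 0.1349]
ee_rot: [0.996, -0.093, -0.005, -0.001]
wrist_force: [0.1, -0.5, -0.8]
opening: 0.314
grasp_force: 60.0
```

Run:
```python
from h import *
print(r.read_state()["joints"].round(2), wr(tool()[0]).round(4),tool()[1].as_matrix()[:,0].round(3))
s=r.snapshot("side");crop("side",(200,80,460,270),3,"s5.png",s)
```

```text
[-0.31  0.77  0.75  1.83 -0.7   0.83 -0.96] [ 0.0452 -0.0568  0.1349] [ 0.983 -0.186 -0.011]
```

View pics/s5.png

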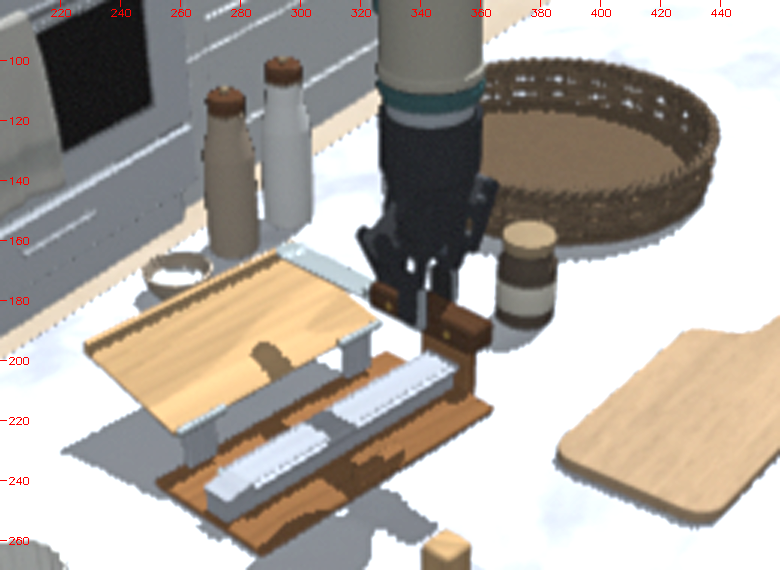

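The cover lies open behind the rack with its free edge at about (228,197)–(290,165), and the jar is untouched at (375,180). I'll carry the knife back to the board.

In the tool's units: -0.11 m is -22, -0.07 m is -14.

Call:
jog_arm:
  steps: "-6,0,-4,0,0,0,0;-14,0,-7,0,0,0,0;-22,0,-7,0,0,0,0;-22,0,-7,0,0,0,0"

```text
clock: 8.35
tool_pos: [0.4487, -0.0843, 0.1711]
ee_rot: [0.996, -0.094, -0.008, -0.003]
wrist_force: [1.2, -0.2, -1.8]
opening: 0.311
grasp_force: 60.0
```

Run:
```python
from h import *
print(delta((.388,-.3415,.16),down(1.498)))
```

```text
(array([-0.0111,  0.2641,  0.0103]), array([-0.0169,  0.0095, -1.6868]))
```

Call:
jog_arm:
  steps: "-0.4,10,0,0,0,-1.5,0;-0.8,20,0,0,0,-3,0;-1.2,30,0,0,0,-4.5,0;-1.6,40,0,0,0,-6,0;-2,50,0,0,0,-7.5,0;-2.2,52.8,0,0,0,-9,0;-2.2,52.8,0,0,0,-10.5,0;-2.2,52.8,0,0,0,-12,0"

```text
clock: 9.15
tool_pos: [0.3951, -0.3447, 0.1712]
ee_rot: [0.873, 0.487, -0.004, -0.003]
wrist_force: [-0.1, 0.4, -0.6]
opening: 0.312
grasp_force: 60.0
```

Call:
jog_arm:
  steps: "0,0,0,0,0,-1.5,0;0,0,0,0,0,-3,0;0,0,0,0,0,-4.5,0;0,0,0,0,0,-4.87,0;0,0,0,0,0,-4.87,0"

```text
clock: 9.65
tool_pos: [0.3957, -0.3437, 0.1713]
ee_rot: [0.732, 0.681, -0.003, -0.004]
wrist_force: [0.6, 0.8, 0.2]
opening: 0.308
grasp_force: 60.0
```

Run:
```python
from h import *
print(delta((.388,-.3415,.0205),down(1.498)))
```

```text
(array([ 0.0015, -0.0064,  0.1509]), array([-0.0094, -0.0013,  0.0003]))
```

The manual's scale: shifts go in units of 5 mm and turns go in units of 0.1 rad. Converting my numbers, 0.05 m is 10, 0.149 m is 29.8, -0.009 rad is -0.09.

Call:
jog_arm:
  steps: "0.4,-1.2,10,-0.09,0,0,0;0.4,-1.2,18,-0.09,0,0,0;0.4,-1.2,24,-0.09,0,0,0;0.4,-1.2,28,-0.09,0,0,0;0.4,-1.2,29.8,-0.09,0,0,0;0.4,-1.2,29.8,-0.09,0,0,0;0.4,-1.2,29.8,-0.09,0,0,0"

```text
clock: 10.35
tool_pos: [0.389, -0.3414, 0.023]
ee_rot: [0.732, 0.682, 0.0, 0.0]
wrist_force: [0.3, -0.5, -1.4]
opening: 0.311
grasp_force: 60.0
```

Call:
jog_arm:
  steps: "0,0,0,0,0,0,0.45;0,0,0,0,0,0,0.45;0,0,0,0,0,0,0.6;0,0,0,0,0,0,0.6;0,0,0,0,0,0,0.8;0,0,0,0,0,0,0.8"

```text
clock: 10.95
tool_pos: [0.3886, -0.341, 0.0224]
ee_rot: [0.731, 0.682, 0.0, -0.001]
wrist_force: [-0.9, 0.4, -0.4]
opening: 0.801
grasp_force: 0.0
```

Call:
jog_arm:
  steps: "0,0,-6,0,0,0,1;0,0,-16,0,0,0,1;0,0,-26,0,0,0,1;0,0,-36,0,0,0,1;0,0,-40,0,0,0,1"

```text
clock: 11.45
tool_pos: [0.3901, -0.3428, 0.2269]
ee_rot: [0.732, 0.682, 0.001, 0.003]
wrist_force: [-0.3, -0.7, -0.2]
opening: 0.999
grasp_force: 0.0
```

Run:
```python
from h import *
print(delta((.55,.1,.33),down(0.0)))
```

```text
(array([ 0.4526,  0.1289, -0.1038]), array([ 0.0066, -0.0017,  1.5005]))
```

In the tool's units: 0.325 m is 65, 0.28 m is 56, 1.2 rad is 12.

Call:
jog_arm:
  steps: "4,1.2,-8,0,0,1.5,1;12,3.6,-12,0,0,3,1;20,6,-16,0,0,4.5,1;29,8.4,-20,0,0,6,1;38,10.8,-20.8,0,0,7.5,1;47,13.2,-20.8,0,0,9,1;56,16,-20.8,0,0,10.5,1;65,18.4,-20.8,0,0,12,1"

```text
clock: 12.25
tool_pos: [0.499, -0.0352, 0.3268]
ee_rot: [0.982, 0.189, 0.0, -0.001]
wrist_force: [1.9, -0.8, -0.4]
opening: 1.0
grasp_force: 0.0
```

Run:
```python
from h import *
print(delta((.55,.1,.33),down(0.0)))
```

```text
(array([ 0.0976, -0.1066, -0.003 ]), array([-1.300e-03, -3.000e-04,  3.807e-01]))
```

In the tool's units: -0.105 m is -21, 0.095 m is 19, 0.3 rad is 3.

Call:
jog_arm:
  steps: "6,-6.6,0,0,0,1.4,1;12,-13.2,0,0,0,2.8,1;19,-21,-0.6,0,0,3,1;19,-21,-0.6,0,0,3,1;19,-21,-0.6,0,0,3,1"

```text
clock: 12.75
tool_pos: [0.5469, 0.0979, 0.329]
ee_rot: [0.999, 0.045, -0.001, -0.0]
wrist_force: [-0.2, -1.4, 0.0]
opening: 1.003
grasp_force: 0.0
```

Run:
```python
from h import *
c=cam("wrist");np.savez("w3.npz",**c)
im=r.snapshot("wrist");t=r.snapshot("top");s=r.snapshot("side")
for n,i in(("w3",im),("t3",t),("s3r",s)): cv2.imwrite(f"pics/{n}_raw.png",i[:,:,::-1])
cv2.imwrite("pics/w3.png",cv2.resize(cv2.convertScaleAbs(im[:,:,::-1],alpha=1.3),(800,600),interpolation=cv2.INTER_CUBIC))
```

```text
(no output)
```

View pics/w3.png

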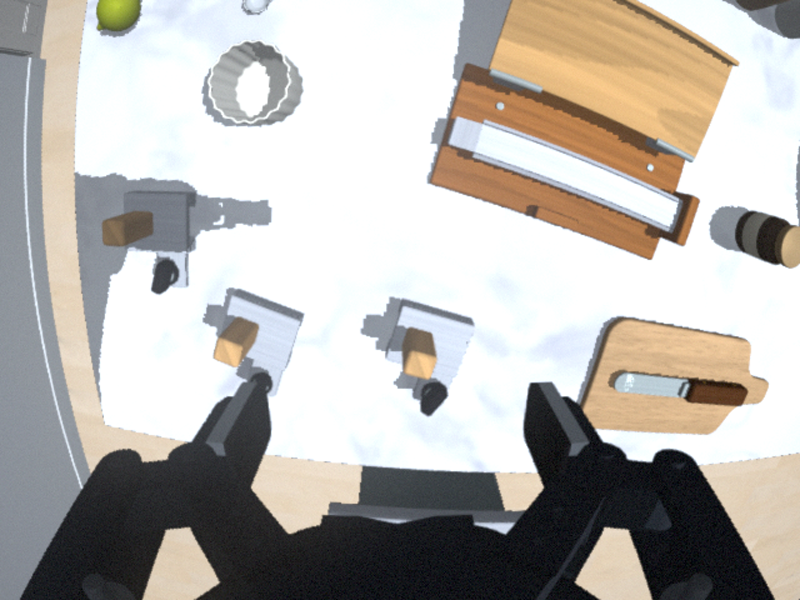

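The wrist view (1.25x) shows the open rail from (455,130) to the stop at (690,220), with the cover lying behind. The knife is on the board at (680,388), and the three carriers are at (160,220), (255,340) and (430,340). I'll enlarge these for corner readings.

Run:
```python
from h import *
w=cv2.imread("pics/w3_raw.png")[:,:,::-1]
for i,b in enumerate([(76,145,184,240),(160,228,268,318),(300,230,408,335),(340,75,448,165)]):
    b=(b[0],b[1],b[0]+118,b[1]+88 if i==3 else b[1]+98)
    crop("wrist",b,3.35 if i==3 else 3.05,f"q{i}.png",w)
q=[cv2.imread(f"pics/q{i}.png") for i in range(4)]
H=[cv2.copyMakeBorder(x,0,300-x.shape[0],0,400-x.shape[1],0,) for x in [y[:300,:400] for y in q]]
cv2.imwrite("pics/q.png",np.vstack([np.hstack(H[:2]),np.hstack(H[2:])]))
```

```text
(no output)
```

View pics/q.png

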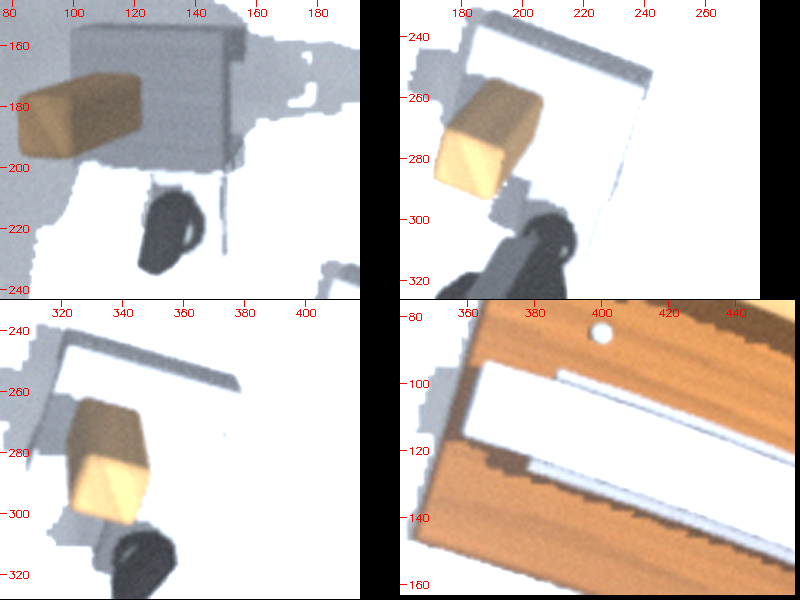

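Corner readings: peg tops at A (91,186), B (183,281) and C (336,292), plate far edges as listed in the next script, and the rail mouth at (365.4,92.9)/(358.8,115.9).

Run:
```python
from h import *
c=dict(np.load("w3.npz"));m=lambda *a:np.array(a)/1000
pt=[m(-28,13,88),m(0,13,88),m(0,-13,88),m(-28,-13,88)];b=[m(-28,13,26),m(0,13,26)];pl=[m(-40,32,26),m(40,32,26)]
D={"C":(pt+b+pl,[(328.5,281.5),(348.5,283.8),(343,303.4),(323.6,298.2),(327.2,262.1),(345.2,266.7),(321.6,245.1),(377,260.2)],(.45,.06,0,-1.8)),
"B":(pt+b+pl,[(175.4,270.6),(194.4,273.9),(189.5,292.6),(171.8,287),(191.1,254.2),(206.9,259.8),(183.6,236.2),(240.3,256.5)],(.45,.26,0,-1.8)),
"A":(pt+b+[m(0,-13,26)]+pl+[m(40,-32,26)],[(82.6,176.1),(99,175.5),(99.6,195.8),(83.2,195.8),(106.8,168.6),(121.2,169.3),(121.9,187.6),(99.6,153.9),(149.8,154.8),(148.8,200.7)],(.55,.37,0,-1.6)),
"rail":([m(-130,0,30),m(-105,0,33),m(130,0,34),m(-135,65,8),m(-135,-65,8),m(135,-65,8)],[(362.1,104.4),(382.9,109.7),(542.4,172),(373.6,51.2),(344.5,146.6),(521.6,206.4)],(.6266,-.0725,0,-1.757))}
for n,(L,P,g) in D.items():
    o=[(c,True,l,p) for l,p in zip(L,P)]
    for fz in(True,False):
        q,e=fit(o,g,fz);print(n,fz,q.round(4),e.max(1).tolist(), "" if n=="rail" else wr(q[:3]).round(3))
```

```text
C True [ 0.4194  0.0507 -0.0384 -1.7261] [1.3, 1.3, 0.8, 1.0, 0.5, 0.7, 2.3, 0.2] [-0.083 -0.227 -0.038]
C False [ 0.4356  0.0549  0.     -1.7535] [1.5, 2.6, 2.3, 2.9, 1.7, 1.4, 0.7, 3.2] [-0.09  -0.211  0.   ]
B True [ 0.4145  0.2475 -0.0318 -1.8196] [1.1, 2.8, 1.4, 0.4, 1.5, 0.9, 1.9, 2.7] [-0.275 -0.268 -0.032]
B False [ 0.4283  0.2373  0.0329 -1.8298] [2.3, 3.9, 3.6, 2.5, 2.4, 1.8, 0.7, 0.4] [-0.268 -0.252  0.033]
A True [ 0.5391  0.3684 -0.0199 -1.5596] [0.7, 0.4, 0.8, 0.2, 0.5, 1.6, 1.4, 0.9, 2.0, 0.9] [-0.417 -0.168 -0.02 ]
A False [ 5.4270e-01  3.5630e-01 -1.0000e-04 -1.5676e+00] [2.1, 0.3, 1.6, 1.5, 0.8, 2.2, 1.9, 0.9, 0.4, 2.3] [-0.406 -0.162 -0.   ]
rail True [ 0.6319 -0.0741 -0.0067 -1.7527] [2.5, 1.6, 2.5, 2.3, 4.1, 3.6] 
rail False [ 6.3110e-01 -7.2000e-02 -1.0000e-04 -1.7601e+00] [3.1, 2.0, 1.3, 1.7, 4.2, 5.7]
```

Run:
```python
from h import *
print(delta(rw(0,-.04,.26),down(-.187)))
```

```text
(array([0.0271, 0.1624, 0.0696]), array([-0.0005,  0.0009,  0.2716]))
```

Call:
jog_arm:
  steps: "2,8,4,0,0,1,1;3,16,8,0,0,2,1;4,24,12,0,0,2.72,1;5.4,32.4,14,0,0,2.72,1;5.4,32.4,14,0,0,2.72,1;5.4,32.4,14,0,0,2.72,1;5.4,32.4,14,0,0,2.72,1"

```text
clock: 13.6
tool_pos: [0.5878, -0.0625, 0.2598]
ee_rot: [0.996, -0.092, -0.0, -0.001]
wrist_force: [-0.7, 1.0, 0.7]
opening: 1.0
grasp_force: 0.0
```

Create railseg.py:
```python
from h import *
import sys
n=sys.argv[1]
c=cam("wrist");im=r.snapshot("wrist");np.savez(f"{n}.npz",im=im,**c)
hsv=cv2.cvtColor(im,cv2.COLOR_RGB2HSV)
wood=((hsv[:,:,1]>70)&((hsv[:,:,0]<22)|(hsv[:,:,0]>170))).astype(np.uint8)
q=RAIL[:2]+[RAIL[2]]
poly=proj(c,[rw(x,y,.034) for x,y in((-.128,-.035),(.12,-.035),(.12,.035),(-.128,.035))],True)
m=np.zeros(wood.shape,np.uint8);cv2.fillPoly(m,[poly.astype(np.int32)],1)
s=cv2.morphologyEx(((1-wood)&m).astype(np.uint8),cv2.MORPH_OPEN,np.ones((3,3)))
nl,lab,st,ce=cv2.connectedComponentsWithStats(s);k=1+np.argmax(st[1:,4]);s=(lab==k)
ys,xs=np.nonzero(s)
W=np.array([wr(plane(ray(c,(x,y),True),.034)) for x,y in zip(xs,ys)])*1000
for a in range(-120,120,30):
    sel=W[(W[:,0]>=a)&(W[:,0]<a+30)]
    if len(sel): print(a+15,np.percentile(sel[:,1],[1,99]).round(1),sel[:,1].mean().round(1))
v=im.copy();v[s]=[255,0,0];cv2.imwrite(f"pics/{n}.png",np.hstack([im[:320,100:500],v[:320,100:500]])[:,:,::-1])
```

```bash
python3 - <<'E'
E
python3 railseg.py r1
```

```text
-105 [-16.5  20.3] 2.0
-75 [-17.2  20.5] 1.9
-45 [-16.7  20.6] 1.9
-15 [-17.7  20.3] 1.4
15 [-17.7  20.4] 1.5
45 [-17.4  20.1] 1.4
75 [-17.8  20.3] 1.3
105 [-18.7  20.3] 1.0
```

View pics/r1.png

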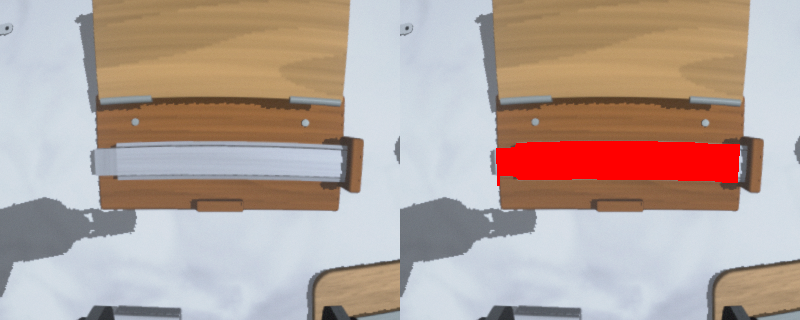

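The segmentation (red) covers the rail's top cleanly, rows 140–182, stop at right. This view puts the rail 1.5 mm farther from the robot than assumed. I'll check from the opposite side to cancel camera bias.

Call:
jog_arm:
  steps: "6,0,0,0,0,-1.5,1;12,0,0,0,0,-3,1;16,0,0,0,0,-4.5,1;16,0,0,0,0,-6,1;16,0,0,0,0,-7.5,1;16,0,0,0,0,-9,1;16,0,0,0,0,-10.5,1;16,0,0,0,0,-12,1"

```text
clock: 14.45
tool_pos: [0.6668, -0.0757, 0.26]
ee_rot: [0.872, 0.49, 0.0, -0.001]
wrist_force: [0.7, 0.2, 0.4]
opening: 0.998
grasp_force: 0.0
```

Call:
jog_arm:
  steps: "0,0,0,0,0,-1.5,1;0,0,0,0,0,-3,1;0,0,0,0,0,-4.5,1;0,0,0,0,0,-6,1;0,0,0,0,0,-7.5,1;0,0,0,0,0,-9,1;0,0,0,0,0,-10.5,1;0,0,0,0,0,-12,1"

```text
clock: 15.25
tool_pos: [0.6668, -0.0758, 0.2601]
ee_rot: [0.443, 0.896, 0.001, -0.0]
wrist_force: [-0.1, 0.1, 0.4]
opening: 1.003
grasp_force: 0.0
```

Call:
jog_arm:
  steps: "0,0,0,0,0,-1.5,1;0,0,0,0,0,-3,1;0,0,0,0,0,-4.5,1;0,0,0,0,0,-6,1;0,0,0,0,0,-7.4,1;0,0,0,0,0,-7.4,1;0,0,0,0,0,-7.4,1"

```text
clock: 15.95
tool_pos: [0.6667, -0.0766, 0.2598]
ee_rot: [0.094, 0.996, 0.001, -0.0]
wrist_force: [1.2, -0.1, -0.2]
opening: 0.996
grasp_force: 0.0
```

```bash
python3 railseg.py r2; python3 -c "
from h import *
print(r.read_state()['joints'].round(2),delta(rw(0,.04,.26),down(2.954)))"
```

```text
-105 [-18.6  19.2] 0.5
-75 [-18.7  19.7] 0.4
-45 [-19.  20.] 0.5
-15 [-18.9  19.1] 0.0
15 [-19.1  19.1] -0.1
45 [-18.9  19.7] 0.3
75 [-19.4  19.2] -0.1
105 [-19.6  19.7] -0.1
[ 0.21  0.64 -0.24  1.41  0.16  1.11  1.32] (array([ 0.0003, -0.0033, -0.0003]), array([ 0.001 , -0.0003, -0.0009]))
```

```bash
sed -i 's/^RAIL=.*/RAIL=[.6274,-.0727,-1.7605]/' h.py; python3 -c "
from h import *
print(delta((.423,-.01,.26),down(1.381)))"
```

```text
(array([ 2.52e-01,  1.99e-02, -2.00e-04]), array([ 5.0000e-04, -1.1000e-03,  1.5721e+00]))
```

In the tool's units: 0.252 m is 50.4, 0.24 m is 48, 1.2 rad is 12.

Call:
jog_arm:
  steps: "8,0.6,0,0,0,1.5,1;16,1.2,0,0,0,3,1;24,2,0,0,0,4.5,1;32,2.6,0,0,0,6,1;40,3.2,0,0,0,7.5,1;48,3.8,0,0,0,9,1;50.4,4,0,0,0,10.5,1;50.4,4,0,0,0,12,1"

```text
clock: 16.8
tool_pos: [0.4205, -0.0102, 0.2602]
ee_rot: [0.642, 0.767, 0.0, -0.001]
wrist_force: [0.9, -0.2, -0.8]
opening: 1.004
grasp_force: 0.0
```

Call:
jog_arm:
  steps: "0,0,0,0,0,1.5,1;0,0,0,0,0,3,1;0,0,0,0,0,3.72,1;0,0,0,0,0,3.72,1;0,0,0,0,0,3.72,1"

```text
clock: 17.3
tool_pos: [0.4229, -0.0108, 0.2599]
ee_rot: [0.77, 0.638, 0.0, -0.0]
wrist_force: [-1.3, 1.1, 0.2]
opening: 1.001
grasp_force: 0.0
```

Create peg.py:
```python
from h import *
import sys
n,gx,gy=sys.argv[1],float(sys.argv[2]),float(sys.argv[3])   # expected peg-top centre
c=cam("wrist");im=r.snapshot("wrist");np.savez(f"{n}.npz",im=im,**c)
hsv=cv2.cvtColor(im,cv2.COLOR_RGB2HSV)
wood=((hsv[:,:,1]>80)&(hsv[:,:,0]<25)&(hsv[:,:,2]>40)).astype(np.uint8)
g=proj(c,(gx,gy,.088),True)[0]
nl,lab,st,ce=cv2.connectedComponentsWithStats(cv2.morphologyEx(wood,cv2.MORPH_OPEN,np.ones((3,3))))
k=min([i for i in range(1,nl) if 250<st[i,4]<6000],key=lambda i:np.hypot(*(ce[i]-g)))
ys,xs=np.nonzero(lab==k);print("blob",st[k],"expected px",g.round(0))
W=np.array([plane(ray(c,(x,y),True),.088)[:2] for x,y in zip(xs,ys)],np.float32)
(cx,cy),sz,a=cv2.minAreaRect(W*1000)
cc=W.mean(0);print("rect centre",cx/1000,cy/1000,"size",np.round(sz,1),"angle",np.radians(a).round(3),"mean",cc)
v=im.copy();v[lab==k]=[255,0,0];cv2.imwrite(f"pics/{n}.png",v[:,:,::-1])
print(r.read_state()["joints"].round(2),"tool yaw",tool()[1].as_matrix()[:2,0].round(3))
```

```bash
python3 peg.py pC .438 .0687
```

```text
blob [304 107  29  31 849] expected px [318. 122.]
rect centre 0.4380623779296875 0.06868762969970703 size [25.3 23.3] angle 1.382 mean [0.4381034  0.06839882]
[-0.12  0.27  0.11  2.07 -0.04  0.8  -0.18] tool yaw [0.186 0.983]
```

Call:
jog_arm:
  steps: "8,0,0,0,0,0,1;16.2,0,8,0,0,0,1;16.2,0,18,0,0,0,1;16.2,0,28,0,0,0,1;16.2,0,38,0,0,0,1;16.2,0,43.6,0,0,0,1;16.2,0,43.6,0,0,0,1"

```text
clock: 18.05
tool_pos: [0.4349, 0.0683, 0.0387]
ee_rot: [0.77, 0.638, -0.005, -0.004]
wrist_force: [0.7, 0.1, -0.3]
opening: 0.998
grasp_force: 0.0
```

Call:
jog_arm:
  steps: "0,0,0,0,0,0,0;0,0,0,0,0,0,0;0,0,0,0,0,0,0;0,0,0,0,0,0,0;0,0,0,0,0,0,0;0,0,0,0,0,0,0;0,0,0,0,0,0,0"

```text
clock: 18.75
tool_pos: [0.4391, 0.069, 0.0435]
ee_rot: [0.77, 0.638, 0.0, -0.001]
wrist_force: [-2.1, 0.4, 7.4]
opening: 0.299
grasp_force: 59.4
```

Call:
jog_arm:
  steps: "0,0,-8,0,0,0,0;0,0,-16,0,0,0,0;0,0,-20,0,0,0,0;0,0,-20,0,0,0,0"

```text
clock: 19.15
tool_pos: [0.4406, 0.0691, 0.1451]
ee_rot: [0.77, 0.638, 0.002, 0.0]
wrist_force: [-0.0, -0.1, -1.9]
opening: 0.296
grasp_force: 60.1
```

```bash
python3 -c "
from h import *
print(delta(rw(-.215+.014,0,.16),down(RAIL[2]+np.pi)),rw(-.201,0))"
```

```text
(array([ 0.0966,  0.2105, -0.0139]), array([ 0.0036, -0.0029,  0.0021])) [0.66530215 0.12469409 0.        ]
```

Call:
jog_arm:
  steps: "6,10,-2,0,0,0,0;12,20,-2.8,0,0,0,0;16,30,-2.8,0,0,0,0;19.4,38,-2.8,0,0,0,0;19.4,42,-2.8,0,0,0,0;19.4,42,-2.8,0,0,0,0;19.4,42,-2.8,0,0,0,0"

```text
clock: 19.85
tool_pos: [0.6618, 0.1241, 0.1536]
ee_rot: [0.771, 0.637, -0.002, -0.002]
wrist_force: [-0.6, 0.5, -2.5]
opening: 0.296
grasp_force: 60.4
```

```bash
python3 -c "
from h import *
print(delta(rw(-.201,0,.063),down(RAIL[2]+np.pi)),wr(tool()[0]),r.read_state()['joints'].round(2))"
```

```text
(array([0.0013, 0.0039, 0.0906]), array([-0.0061,  0.0012,  0.0011])) [-0.19980028 -0.00332345  0.15364402] [-0.38  0.76  0.27  1.52 -0.24  0.9  -0.22]
```

In the tool's units: 0.09 m is 18, 0.07 m is 14, -0.004 rad is -0.04.

Call:
jog_arm:
  steps: "0.2,0.6,8,-0.04,0,0.01,0;0.2,0.6,14,-0.04,0,0.01,0;0.2,0.6,18,-0.04,0,0.01,0;0.2,0.6,18,-0.04,0,0.01,0;0.2,0.6,18,-0.04,0,0.01,0;0.2,0.6,18,-0.04,0,0.01,0"

```text
clock: 20.45
tool_pos: [0.6667, 0.1254, 0.0677]
ee_rot: [0.771, 0.637, 0.002, 0.001]
wrist_force: [0.9, 0.4, -1.8]
opening: 0.299
grasp_force: 60.3
```

```bash
python3 -c "
from h import *
for i in range(3): print(delta(rw(-.201,0,.0625),down(RAIL[2]+np.pi)),wr(tool()[0]));crop('side',(220,140,380,290),5,f's6{i}.png') if i<1 else r.snapshot('side')"
```

```text
(array([-0.001 , -0.0012,  0.0052]), array([ 0.0037, -0.0014,  0.0007])) [-0.20199247  0.00122234  0.06766447]
(array([-0.0011, -0.0015,  0.0054]), array([ 0.0043, -0.0015,  0.0008])) [-0.20207838  0.00148928  0.06790745]
(array([-0.0011, -0.0015,  0.0053]), array([ 0.0042, -0.0016,  0.001 ])) [-0.20213754  0.0014738   0.06784474]
```

View pics/s60.png

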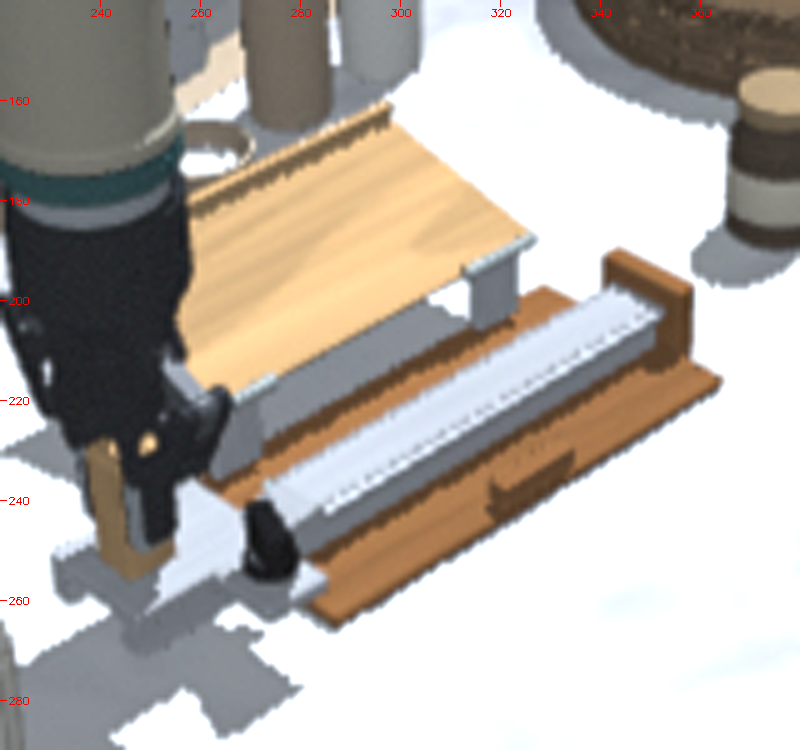

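The side view shows the carrier held level behind the rail mouth at (265,235), knob on the lip side. Small alignment correction, then slide on.

Call:
jog_arm:
  steps: "0,-0.3,0.96,0.04,-0.015,0.01,0;0,-0.3,0.96,0.04,-0.015,0.01,0;0,-0.3,0.96,0.04,-0.015,0.01,0;0,-0.3,0.96,0.04,-0.015,0.01,0"

```text
clock: 21.0
tool_pos: [0.6647, 0.1256, 0.0613]
ee_rot: [0.771, 0.637, -0.001, -0.001]
wrist_force: [-0.7, -0.1, -2.6]
opening: 0.298
grasp_force: 60.4
```

```bash
python3 -c "
from h import *
print(delta(rw(-.201,0,.063),down(RAIL[2]+np.pi)),wr(tool()[0]))"
```

```text
(array([-0.0008,  0.0008, -0.0017]), array([-0.0022,  0.001 , -0.0001])) [-0.20180899 -0.00081376  0.06130463]
```

Call:
jog_arm:
  steps: "-4,0,0,0,0,0,0;-8,0,0,0,0,0,0;-11,0,0,0,0,0,0;-13,0,0,0,0,0,0;-15,0,0,0,0,0,0;-15,0,0,0,0,0,0"

```text
clock: 21.6
tool_pos: [0.6502, 0.0494, 0.0615]
ee_rot: [0.772, 0.636, -0.002, -0.0]
wrist_force: [0.4, 0.3, -2.2]
opening: 0.296
grasp_force: 60.6
```

```bash
python3 -c "
from h import *
print(delta(rw(-.201+.075,0,.063),down(RAIL[2]+np.pi)),wr(tool()[0]))"
```

```text
(array([ 0.0018,  0.0006, -0.0015]), array([-0.0022,  0.0022, -0.0028])) [-0.12423357 -0.00059337  0.06153405]
```

Call:
jog_arm:
  steps: "-6,0,0,0,0,0,0;-12,0,0,0,0,0,0;-18,0,0,0,0,0,0;-24,0,0,0,0,0,0;-30,0,0,0,0,0,0;-35,0,0,0,0,0,0;-38,0,0,0,0,0,0;-38,0,0,0,0,0,0"

```text
clock: 22.4
tool_pos: [0.6144, -0.1373, 0.0617]
ee_rot: [0.772, 0.636, -0.001, 0.0]
wrist_force: [-0.3, -0.2, -2.5]
opening: 0.301
grasp_force: 60.6
```

```bash
python3 -c "
from h import *
print(delta(rw(.076,0,.0615),down(RAIL[2]+np.pi)),wr(tool()[0]))"
```

```text
(array([-0.0101,  0.0006,  0.0003]), array([-0.0016,  0.0024, -0.0034])) [ 0.06585775 -0.00060233  0.06174468]
```

Call:
jog_arm:
  steps: "-1,0,0,0,0,0,0;-2,0,0,0,0,0,0;-2.8,0,0,0,0,0,0;-3.6,0,0,0,0,0,0;-3.6,0,0,0,0,0,0"

```text
clock: 22.9
tool_pos: [0.6127, -0.1448, 0.062]
ee_rot: [0.769, 0.639, 0.002, -0.003]
wrist_force: [0.8, 9.9, 2.3]
opening: 0.299
grasp_force: 60.9
```

```bash
python3 -c "
from h import *
print(delta(rw(.076,0,.0615),down(RAIL[2]+np.pi)),wr(tool()[0]))"
```

```text
(array([-0.0024,  0.0008,  0.0005]), array([-0.0029, -0.0074,  0.0049])) [ 0.07361795 -0.00081854  0.06202274]
```

Call:
jog_arm:
  steps: "1.6,0,0,0,0,0,0;1.6,0,0,0,0,0,0.6;1.6,0,0,0,0,0,0.6;1.6,0,0,0,0,0,0.6;1.6,0,0,0,0,0,0.6"

```text
clock: 23.4
tool_pos: [0.6126, -0.1453, 0.0617]
ee_rot: [0.771, 0.637, -0.001, -0.0]
wrist_force: [0.0, 0.8, 0.0]
opening: 0.598
grasp_force: 0.0
```

Call:
jog_arm:
  steps: "0,0,-10,0,0,0,0.6;0,0,-18,0,0,-1,0.6;0,0,-20,0,0,-2.5,0.6;0,0,-20,0,0,-4,0.6;0,0,-20,0,0,-5.5,0.6;0,0,-20,0,0,-7,0.6;0,0,-20,0,0,-8.5,0.6;0,0,-20,0,0,-10,0.6"

```text
clock: 24.2
tool_pos: [0.6127, -0.1451, 0.1617]
ee_rot: [0.369, 0.93, -0.001, -0.001]
wrist_force: [-0.6, -0.4, -0.9]
opening: 0.601
grasp_force: 0.0
```

```bash
python3 -c "
from h import *
print(delta(rw(.109,-.052,.16),down(RAIL[2]+1.4+np.pi)),wr(tool()[0]))"
```

```text
(array([ 0.0244, -0.0571,  0.0018]), array([-0.0022, -0.0015, -0.3948])) [ 0.07384447 -0.00077322  0.16167067]
```

In the tool's units: 0.105 m is 21, 0.08 m is 16, -0.395 rad is -3.95.

Call:
jog_arm:
  steps: "2.4,-6,0,0,0,-1.5,0.6;4.8,-11.4,0,0,0,-3,0.6;4.8,-11.4,0,0,0,-3.95,0.6;4.8,-11.4,8,0,0,-3.95,0.6;4.8,-11.4,16,0,0,-3.95,0.6;4.8,-11.4,21,0,0,-3.95,0.6;4.8,-11.4,21,0,0,-3.95,0.6"

```text
clock: 24.9
tool_pos: [0.553, -0.1691, 0.0535]
ee_rot: [0.182, 0.983, -0.001, -0.005]
wrist_force: [-1.2, 0.3, 0.0]
opening: 0.602
grasp_force: 0.0
```

Call:
jog_arm:
  steps: "0,0,0,0,0,0,0;0,0,0,0,0,0,0;0,0,0,0,0,0,0;0,0,0,0,0,0,0;0,0,0,0,0,0,0;0,0,0,0,0,0,0"

```text
clock: 25.5
tool_pos: [0.5579, -0.1693, 0.0583]
ee_rot: [0.182, 0.983, -0.0, 0.001]
wrist_force: [0.4, 0.3, 6.8]
opening: 0.145
grasp_force: 61.9
```

```bash
python3 -c "
from h import *
print(delta(rw(.109,-.052,.056),down(RAIL[2]+1.4+np.pi)),wr(tool()[0]),r.read_state()['joints'].round(2),r.read_state()['ft_torque'])"
```

```text
(array([ 0.0017, -0.0014,  0.0023]), array([-0.0005,  0.002 , -0.0049])) [ 0.10794408 -0.05007047  0.05834346] [ 0.34  0.77 -0.14  1.84  0.2   0.54  1.27] [ 0.19872848 -0.33877981 -0.03639888]
```

In the tool's units: 1.2 rad is 12.

Call:
jog_arm:
  steps: "0,0,0,0,0,1.5,0;0,0,0,0,0,3,0;0,0,0,0,0,4.5,0;0,0,0,0,0,6,0;0,0,0,0,0,7.5,0;0,0,0,0,0,9,0;0,0,0,0,0,10.5,0;0,0,0,0,0,12,0"

```text
clock: 26.3
tool_pos: [0.5555, -0.1707, 0.0583]
ee_rot: [0.708, 0.707, -0.001, -0.0]
wrist_force: [-3.4, -1.8, 10.4]
opening: 0.144
grasp_force: 62.3
```

Call:
jog_arm:
  steps: "0,0,0,0,0,1,0;0,0,0,0,0,2,0;0,0,0,0,0,2.2,0;0,0,0,0,0,2.2,0"

```text
clock: 26.7
tool_pos: [0.5554, -0.1691, 0.0582]
ee_rot: [0.779, 0.627, -0.001, -0.001]
wrist_force: [-3.9, 0.9, 11.7]
opening: 0.144
grasp_force: 62.5
```

```bash
python3 -c "
from h import *
print(delta(rw(.109,-.052,.056),down(RAIL[2]+np.pi)),wr(tool()[0]),r.read_state()['joints'].round(2),r.read_state()['ft_torque'])"
```

```text
(array([-0.0008,  0.0006,  0.0022]), array([-0.003 ,  0.0008, -0.0252])) [ 0.10822634 -0.05256506  0.05816126] [ 0.11  0.78  0.23  1.85 -0.31  0.55  0.32] [0.20504121 0.43217203 0.1030337 ]
```

In the tool's units: -0.1 m is -20, -0.2 m is -40, -0.02 rad is -0.2.

Call:
jog_arm:
  steps: "0,0,0,0,0,-0.2,0.4;0,0,0,0,0,-0.2,0.4;0,0,0,0,0,-0.2,0.4;0,0,-10,0,0,0,0.4;0,0,-20,0,0,0,0.4;0,0,-30,0,0,0,0.6;0,0,-40,0,0,0,1;0,0,-40,0,0,0,1"

```text
clock: 27.5
tool_pos: [0.5603, -0.1708, 0.2638]
ee_rot: [0.779, 0.627, 0.003, 0.005]
wrist_force: [0.5, -0.3, -0.7]
opening: 0.893
grasp_force: 0.0
```

```bash
python3 -c "
from h import *
c=dict(np.load('w3.npz'))
P=[plane(ray(c,p,True),.088) for p in((182.8,281),(91,186),(336,292))];print(P)
b=P[0][:2]-.08*np.array([np.cos(1.32),np.sin(1.32)]);print(b,delta((b[0],b[1],.26),down(1.32)))"
```

```text
[array([0.43492798, 0.24921385, 0.088     ]), array([0.54303505, 0.36880376, 0.088     ]), array([0.43987158, 0.06824538, 0.088     ])]
[0.41507394 0.17171664] (array([ 0.3036, -0.2151,  0.0009]), array([0.0111, 0.0015, 0.0357]))
```

In the tool's units: 0.303 m is 60.6, 0.28 m is 56, 0.036 rad is 0.36.

Call:
jog_arm:
  steps: "8,-5.6,0,0.1,0,0.36,1;16,-11.2,0,0.1,0,0.36,1;24,-16.8,0,0.1,0,0.36,1;32,-22.4,0,0.1,0,0.36,1;40,-28,0,0.1,0,0.36,1;48,-33.6,0,0.1,0,0.36,1;56,-39.4,0,0.1,0,0.36,1;60.6,-43,0,0.1,0,0.36,1"

```text
clock: 28.3
tool_pos: [0.4087, 0.1763, 0.2565]
ee_rot: [0.789, 0.615, -0.005, -0.005]
wrist_force: [0.0, -0.5, -0.1]
opening: 0.999
grasp_force: 0.0
```

Call:
jog_arm:
  steps: "0,0,0,0,0,0,1;0,0,0,0,0,0,1;0,0,0,0,0,0,1"

```text
clock: 28.6
tool_pos: [0.4115, 0.1715, 0.2568]
ee_rot: [0.791, 0.612, -0.004, -0.004]
wrist_force: [0.3, -0.8, -0.4]
opening: 0.999
grasp_force: 0.0
```

```bash
python3 peg.py pB .435 .249; python3 -c "
from h import *
im=np.load('pB.npz')['im'];print(delta((.415,.172,.26),down(1.32)))"
```

```text
blob [306 103  29  32 872] expected px [324. 121.]
rect centre 0.43210205078125 0.2521606750488281 size [25.9 23. ] angle 1.315 mean [0.4319119  0.25196943]
[-0.7   0.32  0.32  2.02 -0.14  0.83 -0.55] tool yaw [0.251 0.968]
(array([ 0.0015,  0.0031, -0.0032]), array([-0.0119,  0.0019, -0.0027]))
```

```bash
python3 -c "
from h import *
print(delta((.432,.252,.042),down(1.315)))"
```

```text
(array([0.0836, 0.0021, 0.2147]), array([-0.0119,  0.002 ,  0.0023]))
```

Call:
jog_arm:
  steps: "8,0.2,0,-0.12,0.02,0,1;16.6,0.4,6,-0.12,0.02,0,1;16.6,0.4,16,-0.12,0.02,0,1;16.6,0.4,26,-0.12,0.02,0,1;16.6,0.4,36,-0.12,0.02,0,1;16.6,0.4,42.8,-0.12,0.02,0,1;16.6,0.4,42.8,-0.12,0.02,0,1;16.6,0.4,42.8,-0.12,0.02,0,1"

```text
clock: 29.45
tool_pos: [0.4318, 0.2519, 0.043]
ee_rot: [0.791, 0.612, -0.0, -0.0]
wrist_force: [0.4, 0.3, -0.5]
opening: 1.0
grasp_force: 0.0
```

Call:
jog_arm:
  steps: "0,0,0,0,0,0,0;0,0,0,0,0,0,0;0,0,0,0,0,0,0;0,0,0,0,0,0,0;0,0,0,0,0,0,0;0,0,0,0,0,0,0;0,0,0,0,0,0,0"

```text
clock: 30.15
tool_pos: [0.4318, 0.2537, 0.0439]
ee_rot: [0.79, 0.613, 0.001, -0.0]
wrist_force: [0.6, 0.5, 7.6]
opening: 0.297
grasp_force: 61.2
```

Call:
jog_arm:
  steps: "0,0,-8,0,0,0,0;0,0,-16,0,0,0,0;0,0,-24,0,0,0,0;0,0,-24,0,0,0,0"

```text
clock: 30.55
tool_pos: [0.4337, 0.2545, 0.1672]
ee_rot: [0.79, 0.613, 0.005, 0.0]
wrist_force: [0.2, -0.1, -2.3]
opening: 0.297
grasp_force: 60.0
```

```bash
python3 -c "
from h import *
print(delta(rw(-.201,0,.16),down(RAIL[2]+np.pi)),rw(-.201,0))"
```

```text
(array([-0.0684,  0.2565,  0.0083]), array([ 0.0064, -0.0073, -0.061 ])) [0.66530215 0.12469409 0.        ]
```

The manual's scale: shifts go in units of 5 mm and turns go in units of 0.1 rad. Converting my numbers, 0.05 m is 10, 0.256 m is 51.2, -0.06 rad is -0.6.

Call:
jog_arm:
  steps: "-2.6,10,0,0.06,-0.07,-0.6,0;-5.2,20,0,0.06,-0.07,-0.6,0;-7.8,30,0,0.06,-0.07,-0.6,0;-10.4,40,0,0.06,-0.07,-0.6,0;-13,48,0,0.06,-0.07,-0.6,0;-13.8,51.2,0,0.06,-0.07,-0.6,0;-13.8,51.2,0,0.06,-0.07,-0.6,0;-13.8,51.2,0,0.06,-0.07,-0.6,0"

```text
clock: 31.35
tool_pos: [0.6601, 0.123, 0.1609]
ee_rot: [0.771, 0.636, -0.006, -0.002]
wrist_force: [0.8, 1.2, -3.1]
opening: 0.304
grasp_force: 60.3
```

```bash
python3 -c "
from h import *
print(delta(rw(-.201,0,.063),down(RAIL[2]+np.pi)),wr(tool()[0]))"
```

```text
(array([0.0032, 0.0058, 0.0978]), array([-0.0104,  0.0064, -0.0013])) [-0.19840238 -0.0047961   0.16086356]
```

In the tool's units: 0.095 m is 19, 0.075 m is 15, -0.007 rad is -0.07.

Call:
jog_arm:
  steps: "0.2,0.8,8,-0.07,0.05,0,0;0.2,0.8,15,-0.07,0.05,0,0;0.2,0.8,19,-0.07,0.05,0,0;0.2,0.8,19,-0.07,0.05,0,0;0.2,0.8,19,-0.07,0.05,0,0;0.2,0.8,19,-0.07,0.05,0,0"

```text
clock: 31.95
tool_pos: [0.6661, 0.1234, 0.0694]
ee_rot: [0.771, 0.637, 0.001, 0.001]
wrist_force: [1.6, 0.2, -3.4]
opening: 0.3
grasp_force: 60.2
```

```bash
python3 -c "
from h import *
print(delta(rw(-.201,0,.0625),down(RAIL[2]+np.pi)),wr(tool()[0]))"
```

```text
(array([ 0.0011, -0.001 ,  0.0069]), array([ 0.0031, -0.0002, -0.0001])) [-0.19986887  0.00101174  0.06943638]
```

Call:
jog_arm:
  steps: "0,-0.2,1.1,0.03,0,0,0;0,-0.2,1.1,0.03,0,0,0;0,-0.2,1.1,0.03,0,0,0;0,-0.2,1.1,0.03,0,0,0"

```text
clock: 32.35
tool_pos: [0.6645, 0.1226, 0.0625]
ee_rot: [0.771, 0.637, -0.001, -0.0]
wrist_force: [-0.6, -0.2, -3.3]
opening: 0.297
grasp_force: 60.3
```

```bash
python3 -c "
from h import *
print(delta(rw(-.201,0,.0625),down(RAIL[2]+np.pi)),wr(tool()[0]))"
```

```text
(array([ 0.0022,  0.0004, -0.    ]), array([-0.0019,  0.0009, -0.0012])) [-0.19878423 -0.00044095  0.06248202]
```

In the tool's units: -0.15 m is -30, -0.125 m is -25.

Call:
jog_arm:
  steps: "-4,0,0,0,0,0,0;-8,0,0,0,0,0,0;-11,0,0,0,0,0,0;-13,0,0,0,0,0,0;-15,0,0,0,0,0,0;-20,0,0,0,0,0,0;-25,0,0,0,0,0,0;-30,0,0,0,0,0,0"

```text
clock: 33.15
tool_pos: [0.6358, -0.0253, 0.0624]
ee_rot: [0.771, 0.637, -0.001, -0.001]
wrist_force: [0.5, 0.1, -2.8]
opening: 0.299
grasp_force: 60.2
```

Call:
jog_arm:
  steps: "-3,0,0,0,0,0,0;-5.6,0,0,0,0,0,0;-7,0,0,0,0,0,0;-8,0,0,0,0,0,0;-9,0,0,0,0,0,0;-10,0,0,0,0,0,0;-10,0,0,0,0,0,0"

```text
clock: 33.85
tool_pos: [0.6278, -0.0656, 0.0629]
ee_rot: [0.77, 0.638, 0.002, -0.004]
wrist_force: [1.8, 12.6, -0.3]
opening: 0.294
grasp_force: 61.3
```

```bash
python3 -c "
from h import *
print(delta(rw(-.004,0,.0615),down(RAIL[2]+np.pi)),wr(tool()[0]))"
```

```text
(array([-0.0031,  0.0009,  0.0014]), array([-0.0024, -0.0084,  0.0033])) [-0.00708533 -0.00091896  0.06293637]
```

Call:
jog_arm:
  steps: "1.4,0,0,0,0,0,0;1.4,0,0,0,0,0,0.6;1.4,0,0,0,0,0,0.6;1.4,0,0,0,0,0,0.6;1.4,0,0,0,0,0,0.6"

```text
clock: 34.35
tool_pos: [0.6277, -0.0678, 0.0625]
ee_rot: [0.771, 0.636, -0.001, -0.0]
wrist_force: [0.0, -0.8, 0.1]
opening: 0.596
grasp_force: 0.0
```

Call:
jog_arm:
  steps: "0,0,-10,0,0,0,0.6;0,0,-18,0,0,-1,0.6;0,0,-20,0,0,-2.5,0.6;0,0,-20,0,0,-4,0.6;0,0,-20,0,0,-5.5,0.6;0,0,-20,0,0,-7,0.6;0,0,-20,0,0,-8.5,0.6;0,0,-20,0,0,-10,0.6"

```text
clock: 35.15
tool_pos: [0.6278, -0.0675, 0.1625]
ee_rot: [0.369, 0.929, -0.001, -0.001]
wrist_force: [0.2, -0.6, 0.4]
opening: 0.6
grasp_force: 0.0
```

```bash
python3 -c "
from h import *
print(delta(rw(.0275,-.052,.056),down(RAIL[2]+1.4+np.pi)),wr(tool()[0]))"
```

```text
(array([ 0.0257, -0.0549,  0.1067]), array([-0.0023, -0.0015, -0.3957])) [-0.00514229 -0.00061442  0.16249179]
```

Call:
jog_arm:
  steps: "2.4,-5.4,0,0,0,-1.5,0.6;5,-11,0,0,0,-3,0.6;5,-11,0,0,0,-3.95,0.6;5,-11,8,0,0,-3.95,0.6;5,-11,16,0,0,-3.95,0.6;5,-11,21.2,0,0,-3.95,0.6;5,-11,21.2,0,0,-3.95,0.6"

```text
clock: 35.85
tool_pos: [0.5686, -0.0898, 0.0533]
ee_rot: [0.183, 0.983, -0.001, -0.005]
wrist_force: [0.2, -0.8, 0.5]
opening: 0.6
grasp_force: 0.0
```

Call:
jog_arm:
  steps: "0,0,0,0,0,0,0;0,0,0,0,0,0,0;0,0,0,0,0,0,0;0,0,0,0,0,0,0;0,0,0,0,0,0,0;0,0,0,0,0,0,0"

```text
clock: 36.45
tool_pos: [0.5728, -0.0897, 0.058]
ee_rot: [0.182, 0.983, -0.001, 0.0]
wrist_force: [-0.4, -1.6, 8.1]
opening: 0.144
grasp_force: 62.4
```

Call:
jog_arm:
  steps: "0,0,0,0,0,1.5,0;0,0,0,0,0,3,0;0,0,0,0,0,4.5,0;0,0,0,0,0,6,0;0,0,0,0,0,7.5,0;0,0,0,0,0,9,0;0,0,0,0,0,10.5,0;0,0,0,0,0,12,0"

```text
clock: 37.25
tool_pos: [0.5703, -0.0911, 0.058]
ee_rot: [0.708, 0.706, -0.002, -0.001]
wrist_force: [-6.6, -1.6, 12.3]
opening: 0.144
grasp_force: 63.0
```

Call:
jog_arm:
  steps: "0,0,0,0,0,1,0;0,0,0,0,0,2,0;0,0,0,0,0,2.2,0;0,0,0,0,0,2.2,0"

```text
clock: 37.65
tool_pos: [0.57, -0.0903, 0.058]
ee_rot: [0.779, 0.627, -0.002, -0.001]
wrist_force: [-7.3, -1.3, 11.6]
opening: 0.144
grasp_force: 63.1
```

```bash
python3 -c "
from h import *
print(delta(rw(.0275,-.052,.056),down(RAIL[2]+np.pi)),wr(tool()[0]),r.read_state()['joints'].round(2),r.read_state()['ft_torque'])"
```

```text
(array([0.0007, 0.0011, 0.002 ]), array([-0.0044,  0.002 , -0.027 ])) [ 0.02812552 -0.05307692  0.05796844] [-0.02  0.78  0.2   1.86 -0.27  0.54  0.15] [-0.31988415  1.01419863  0.04122216]
```

In the tool's units: -0.2 m is -40, -0.15 m is -30, -0.02 rad is -0.2.

Call:
jog_arm:
  steps: "0,0,0,0,0,-0.2,0.4;0,0,0,0,0,-0.2,0.4;0,0,0,0,0,-0.2,0.4;0,0,-10,0,0,0,0.4;0,0,-20,0,0,0,0.4;0,0,-30,0,0,0,0.6;0,0,-40,0,0,0,1;0,0,-40,0,0,0,1"

```text
clock: 38.45
tool_pos: [0.5765, -0.0903, 0.2637]
ee_rot: [0.779, 0.627, 0.004, 0.004]
wrist_force: [0.4, -0.7, -0.2]
opening: 0.89
grasp_force: 0.0
```

```bash
python3 -c "
from h import *
print(delta((.543,.289,.26),down(1.575)))"
```

```text
(array([ 0.3633, -0.114 ,  0.0025]), array([ 0.0115,  0.001 , -0.22  ]))
```

In the tool's units: 0.363 m is 72.6, 0.33 m is 66, -0.22 rad is -2.2.

Call:
jog_arm:
  steps: "9.4,-3,0,0.1,0,-1,1;18.8,-6,0,0.1,0,-2.2,1;28.2,-9,0,0.1,0,-2.2,1;37.6,-12,0,0.1,0,-2.2,1;47,-15,0,0.1,0,-2.2,1;56.4,-18,0,0.1,0,-2.2,1;66,-20.8,0,0.1,0,-2.2,1;72.6,-22.8,0,0.1,0,-2.2,1"

```text
clock: 39.25
tool_pos: [0.5369, 0.2945, 0.2558]
ee_rot: [0.704, 0.71, -0.004, -0.006]
wrist_force: [-0.4, -0.1, 0.6]
opening: 0.999
grasp_force: 0.0
```

Call:
jog_arm:
  steps: "0,0,0,0,0,0,1;0,0,0,0,0,0,1;0,0,0,0,0,0,1"

```text
clock: 39.55
tool_pos: [0.5388, 0.2879, 0.2561]
ee_rot: [0.706, 0.708, -0.005, -0.004]
wrist_force: [0.5, -0.1, -0.2]
opening: 1.004
grasp_force: 0.0
```

```bash
python3 peg.py pA .543 .369
```

```text
blob [310 102  29  31 872] expected px [325. 121.]
rect centre 0.5418478393554688 0.3726438903808594 size [23. 25.] angle 0.004 mean [0.5418819  0.37251294]
[-0.67  0.56  0.22  1.6  -0.14  1.01 -0.4 ] tool yaw [-0.001  1.   ]
```

```bash
python3 -c "
from h import *
print(delta((.5418,.3726,.042),down(1.575)))"
```

```text
(array([0.0851, 0.0056, 0.2142]), array([-0.0124,  0.0007, -0.0027]))
```

In the tool's units: 0.213 m is 42.6, 0.18 m is 36, -0.012 rad is -0.12.

Call:
jog_arm:
  steps: "8,0.6,0,-0.12,0,-0.03,1;16.8,1,6,-0.12,0,-0.03,1;16.8,1,16,-0.12,0,-0.03,1;16.8,1,26,-0.12,0,-0.03,1;16.8,1,36,-0.12,0,-0.03,1;16.8,1,42.6,-0.12,0,-0.03,1;16.8,1,42.6,-0.12,0,-0.03,1;16.8,1,42.6,-0.12,0,-0.03,1"

```text
clock: 40.4
tool_pos: [0.5415, 0.3726, 0.044]
ee_rot: [0.705, 0.709, 0.0, 0.0]
wrist_force: [0.3, 0.6, 1.2]
opening: 1.001
grasp_force: 0.0
```

Call:
jog_arm:
  steps: "0,0,0,0,0,0,0;0,0,0,0,0,0,0;0,0,0,0,0,0,0;0,0,0,0,0,0,0;0,0,0,0,0,0,0;0,0,0,0,0,0,0;0,0,0,0,0,0,0"

```text
clock: 41.1
tool_pos: [0.5412, 0.3743, 0.0446]
ee_rot: [0.704, 0.71, 0.001, -0.0]
wrist_force: [0.7, -0.5, 6.3]
opening: 0.296
grasp_force: 62.8
```

Call:
jog_arm:
  steps: "0,0,-8,0,0,0,0;0,0,-16,0,0,0,0;0,0,-24,0,0,0,0;0,0,-24,0,0,0,0"

```text
clock: 41.5
tool_pos: [0.5438, 0.3756, 0.1691]
ee_rot: [0.705, 0.71, 0.005, 0.001]
wrist_force: [1.2, 0.9, -2.5]
opening: 0.293
grasp_force: 61.8
```

```bash
python3 -c "
from h import *
print(delta(rw(-.201,0,.165),down(RAIL[2]+np.pi)),rw(-.201,0))"
```

```text
(array([-0.2518,  0.1197,  0.0035]), array([ 0.0077, -0.0072,  0.1969])) [0.66530215 0.12469409 0.        ]
```

In the tool's units: -0.24 m is -48, 0.06 m is 12, 0.197 rad is 1.97.

Call:
jog_arm:
  steps: "-8,4,0,0.08,-0.07,1,0;-16,8,0,0.08,-0.07,1.97,0;-24,12,0,0.08,-0.07,1.97,0;-32,16,0,0.08,-0.07,1.97,0;-40,20,0,0.08,-0.07,1.97,0;-48,23,0,0.08,-0.07,1.97,0;-50.4,24,0,0.08,-0.07,1.97,0;-50.4,24,0,0.08,-0.07,1.97,0"

```text
clock: 42.3
tool_pos: [0.6625, 0.1179, 0.1619]
ee_rot: [0.773, 0.635, -0.007, -0.0]
wrist_force: [-0.4, 0.5, -2.8]
opening: 0.297
grasp_force: 61.8
```

```bash
python3 -c "
from h import *
print(delta(rw(-.201,0,.0625),down(RAIL[2]+np.pi)),wr(tool()[0]))"
```

```text
(array([0.0082, 0.0023, 0.0993]), array([-0.0088,  0.0104, -0.006 ])) [-0.19380781 -0.00147933  0.16189475]
```

Call:
jog_arm:
  steps: "1.4,0.2,8,-0.06,0.06,-0.06,0;1.4,0.2,15,-0.06,0.06,-0.06,0;1.4,0.2,19,-0.06,0.06,-0.06,0;1.4,0.2,19,-0.06,0.06,-0.06,0;1.4,0.2,19,-0.06,0.06,-0.06,0;1.4,0.2,19,-0.06,0.06,-0.06,0"

```text
clock: 42.9
tool_pos: [0.6648, 0.1298, 0.0697]
ee_rot: [0.769, 0.64, 0.0, 0.0]
wrist_force: [0.2, 0.7, -3.3]
opening: 0.292
grasp_force: 61.7
```

```bash
python3 -c "
from h import *
print(delta(rw(-.201,0,.063),down(RAIL[2]+np.pi)),wr(tool()[0]))"
```

```text
(array([-0.0049,  0.0014,  0.0067]), array([0.0006, 0.    , 0.007 ])) [-0.20593298 -0.00147704  0.06965069]
```

Call:
jog_arm:
  steps: "0,0.2,1.1,0,0,0.06,0;0,0.2,1.1,0,0,0.06,0;0,0.2,1.1,0,0,0.06,0;0,0.2,1.1,0,0,0.06,0"

```text
clock: 43.3
tool_pos: [0.6649, 0.1285, 0.063]
ee_rot: [0.771, 0.637, -0.001, -0.0]
wrist_force: [0.5, -0.5, -2.7]
opening: 0.297
grasp_force: 61.8
```

```bash
python3 -c "
from h import *
print(delta(rw(-.201,0,.0625),down(RAIL[2]+np.pi)),wr(tool()[0]))"
```

```text
(array([-0.0037,  0.0011,  0.0005]), array([-0.0013,  0.0011, -0.0003])) [-0.20467071 -0.0010706   0.06299862]
```

Call:
jog_arm:
  steps: "-4,0,0,0,0,0,0;-8,0,0,0,0,0,0;-11,0,0,0,0,0,0;-13,0,0,0,0,0,0;-15,0,0,0,0,0,0;-17,0,0,0,0,0,0;-19,0,0,0,0,0,0;-21,0,0,0,0,0,0"

```text
clock: 44.1
tool_pos: [0.6449, 0.025, 0.0628]
ee_rot: [0.771, 0.637, -0.001, -0.0]
wrist_force: [0.4, -0.5, -2.5]
opening: 0.298
grasp_force: 61.8
```

Call:
jog_arm:
  steps: "-1,0,0,0,0,0,0;-2,0,0,0,0,0,0;-3,0,0,0,0,0,0;-4,0,0,0,0,0,0;-4.4,0,0,0,0,0,0;-4.4,0,0,0,0,0,0"

```text
clock: 44.7
tool_pos: [0.6425, 0.0132, 0.0636]
ee_rot: [0.77, 0.638, 0.004, -0.004]
wrist_force: [1.7, 13.7, -0.2]
opening: 0.299
grasp_force: 62.5
```

```bash
python3 -c "
from h import *
print(delta(rw(-.087,0,.0615),down(RAIL[2]+np.pi)),wr(tool()[0]))"
```

```text
(array([-0.0002,  0.0014,  0.0021]), array([-0.0009, -0.0102,  0.0031])) [-0.08719437 -0.001394    0.06363415]
```

In the tool's units: 0.008 m is 1.6.

Call:
jog_arm:
  steps: "1.6,0,0,0,0,0,0;1.6,0,0,0,0,0,0.6;1.6,0,0,0,0,0,0.6;1.6,0,0,0,0,0,0.6;1.6,0,0,0,0,0,0.6"

```text
clock: 45.2
tool_pos: [0.6424, 0.0105, 0.063]
ee_rot: [0.771, 0.637, -0.001, 0.0]
wrist_force: [1.1, 0.5, 0.0]
opening: 0.599
grasp_force: 0.0
```

Call:
jog_arm:
  steps: "0,0,-10,0,0,0,0.6;0,0,-18,0,0,-1,0.6;0,0,-20,0,0,-2.5,0.6;0,0,-20,0,0,-4,0.6;0,0,-20,0,0,-5.5,0.6;0,0,-20,0,0,-7,0.6;0,0,-20,0,0,-8.5,0.6;0,0,-20,0,0,-10,0.6"

```text
clock: 46.0
tool_pos: [0.6424, 0.0109, 0.1629]
ee_rot: [0.369, 0.93, -0.001, -0.001]
wrist_force: [-0.2, -0.8, 0.7]
opening: 0.603
grasp_force: 0.0
```

```bash
python3 -c "
from h import *
print(delta(rw(-.0525,-.052,.056),down(RAIL[2]+1.4+np.pi)),wr(tool()[0]))"
```

```text
(array([ 0.0256, -0.0545,  0.107 ]), array([-0.0024, -0.0008, -0.3947])) [-0.08497567 -0.00101352  0.16288578]
```

Call:
jog_arm:
  steps: "2.4,-5.4,0,0,0,-1.5,0.6;5,-11,0,0,0,-3,0.6;5,-11,0,0,0,-3.95,0.6;5,-11,8,0,0,-3.95,0.6;5,-11,16,0,0,-3.95,0.6;5,-11,21.2,0,0,-3.95,0.6;5,-11,21.2,0,0,-3.95,0.6"

```text
clock: 46.7
tool_pos: [0.5832, -0.0118, 0.0536]
ee_rot: [0.182, 0.983, -0.002, -0.004]
wrist_force: [-0.7, 0.9, -0.0]
opening: 0.599
grasp_force: 0.0
```

Call:
jog_arm:
  steps: "0,0,0,0,0,0,0;0,0,0,0,0,0,0;0,0,0,0,0,0,0;0,0,0,0,0,0,0;0,0,0,0,0,0,0;0,0,0,0,0,0,0"

```text
clock: 47.3
tool_pos: [0.5874, -0.0113, 0.0584]
ee_rot: [0.182, 0.983, -0.001, 0.0]
wrist_force: [-0.8, -1.3, 7.7]
opening: 0.147
grasp_force: 62.2
```

Call:
jog_arm:
  steps: "0,0,0,0,0,1.5,0;0,0,0,0,0,3,0;0,0,0,0,0,4.5,0;0,0,0,0,0,6,0;0,0,0,0,0,7.5,0;0,0,0,0,0,9,0;0,0,0,0,0,10.5,0;0,0,0,0,0,12,0"

```text
clock: 48.1
tool_pos: [0.5856, -0.0121, 0.0584]
ee_rot: [0.708, 0.707, -0.002, -0.0]
wrist_force: [-5.3, -2.6, 11.1]
opening: 0.147
grasp_force: 62.7
```

Call:
jog_arm:
  steps: "0,0,0,0,0,1,0;0,0,0,0,0,2,0;0,0,0,0,0,2.2,0;0,0,0,0,0,2.2,0"

```text
clock: 48.5
tool_pos: [0.5857, -0.0105, 0.0584]
ee_rot: [0.779, 0.627, -0.001, -0.001]
wrist_force: [-4.8, -0.1, 10.8]
opening: 0.151
grasp_force: 62.8
```

Call:
jog_arm:
  steps: "0,0,0,0,0,-0.2,0.4;0,0,0,0,0,-0.2,0.4;0,0,0,0,0,-0.2,0.4;0,0,-10,0,0,0,0.4;0,0,-20,0,0,0,0.4;0,0,-30,0,0,0,0.6;0,0,-40,0,0,0,1;0,0,-40,0,0,0,1"

```text
clock: 49.3
tool_pos: [0.5911, -0.0113, 0.2641]
ee_rot: [0.779, 0.627, 0.004, 0.004]
wrist_force: [0.5, -0.5, -0.0]
opening: 0.89
grasp_force: 0.0
```

```bash
python3 -c "
from h import *
print(delta(rw(0,-.04,.33),down(-.187)),wr(tool()[0]))"
```

```text
(array([-0.0531,  0.0093, -0.0659]), array([ 0.008 , -0.0106,  1.5427])) [-0.05343115 -0.04720442  0.2640712 ]
```

In the tool's units: -0.08 m is -16, -0.04 m is -8, 1.2 rad is 12.

Call:
jog_arm:
  steps: "-8,0,-6,0.08,0,1.5,1;-16,0,-12,0.08,0,3,1;-20,0,-13.2,0.08,0,4.5,1;-20,2,-13.2,0.08,0,6,1;-20,2,-13.2,0.08,0,7.5,1;-20,2,-13.2,0.08,0,9,1;-20,2,-13.2,0.08,0,10.5,1;-20,2,-13.2,0.08,0,12,1"

```text
clock: 50.1
tool_pos: [0.5751, -0.1103, 0.3223]
ee_rot: [0.997, 0.075, -0.004, -0.003]
wrist_force: [0.0, 0.2, -0.9]
opening: 1.001
grasp_force: 0.0
```

Call:
jog_arm:
  steps: "0,0,0,0,0,1.5,1;0,0,0,0,0,3,1;0,0,0,0,0,3.4,1;0,0,0,0,0,3.4,1;0,0,0,0,0,3.4,1;0,0,0,0,0,3.4,1"

```text
clock: 50.7
tool_pos: [0.5752, -0.1104, 0.3229]
ee_rot: [0.996, -0.091, -0.004, -0.002]
wrist_force: [0.1, 0.2, -0.2]
opening: 0.999
grasp_force: 0.0
```

Run:
```python
from h import *
c=cam("wrist");im=r.snapshot("wrist");np.savez("fin.npz",im=im,**c)
cv2.imwrite("pics/fin.png",cv2.resize(im[:,:,::-1],(800,600),interpolation=cv2.INTER_CUBIC))
for x in(.09,.01,-.07): print("knob px*1.25",(1.25*proj(c,rw(x+.02,-.052,.076),True)).round(0),"peg",(1.25*proj(c,rw(x-.014,0,.106),True)).round(0))
print("knife handle",(1.25*proj(c,(.388,-.3417,.037),True)).round(0))
```

```text
knob px*1.25 [[472. 254.]] peg [[437. 196.]]
knob px*1.25 [[379. 253.]] peg [[334. 196.]]
knob px*1.25 [[288. 253.]] peg [[236. 199.]]
knife handle [[631. 366.]]
```

View pics/fin.png

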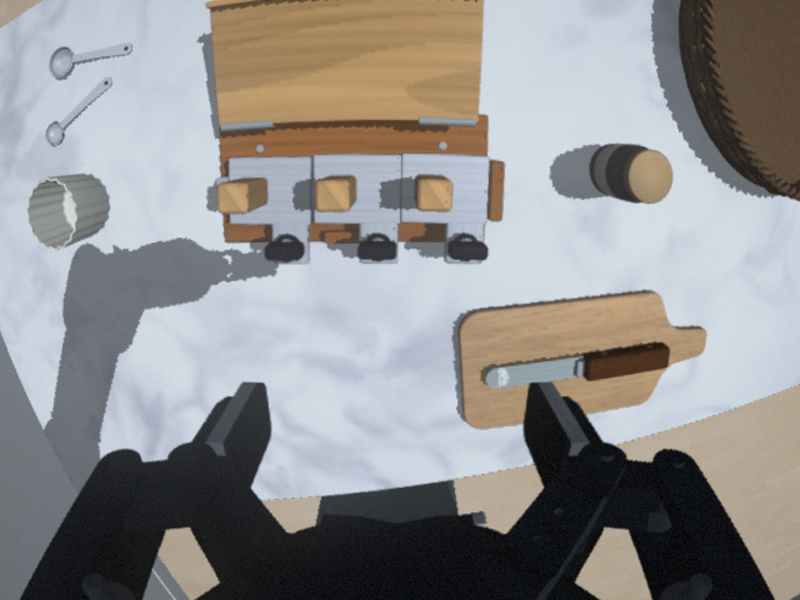

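The final view shows three carriers in a row against the stop at (495,190), with no gaps. Their knobs at (285,247), (377,247) and (467,247) stand in line with the rail on the lip side. The cover is open, the knife is flat on the board at (625,362), and the jar and cup are in place.

```bash
python3 -c "
from rig import r
print(r.sign_off())"
```

```text
the job is handed in; nothing more can be done
None
```

The job is handed in at about 51 s of the 210 s allowed, though `sign_off` gave no verdict: the cover was levered open with the knife, the knife lies flat on the board, and all three carriers are home on the rail with their knobs turned tight.

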